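Load and clamp the sample spindle

ROBOT

A 6-joint arm with a two-finger parallel gripper is mounted at the origin on the work surface. World frame = base frame: x ahead of the robot, y to its left, z up, the work surface at z = 0. Lengths are in m, angles in rad, forces in N, time in s.
With the tool pointing down it reaches from about 0.3 to 0.775 m from the base axis. Payload 14.6 kg.
Tool frame: the origin (TCP) lies on the centre line of the jaws, within the pads' length; the fingertips stand arm.tcp_to_tips ahead of it and the grasp point (between the pads) lies 6 mm ahead of it (arm.tcp_to_tips is the distance from the TCP to the fingertips, in m); z points along the fingers, x is the direction in which the jaws open and shut, and the axes are right-handed (so a half turn about z gives the same grasp; the last joint's range is limited). The gripper opens to 85 mm and grips with 20 to 120 N. Pads are 22 mm wide; open, the fingers measure 114 mm over their backs; the gripper's body (76 mm by 85 mm) begins 54 mm behind the grasp point. The pads swing forward as they close: fully open they stand 13 mm farther back than shut.
Start: joints at [-1.261, 0.3, 1.521, -0, 1.321, -0.067], TCP at [0.202, -0.511, 0.256] pointing down, gripper open.
Joint ranges: [-3.03, 3.03], [-0.79, 2.21], [0.23, 2.52], [-1.04, 4.18], [0, 3.07], [-2.55, 2.55]. Speed limits (rad/s): [2.22, 2.22, 2.57, 3.14, 3.14, 3.14].

INTERFACE

Orientations are given as a 3x3 rotation matrix whose columns are the frame's x, y, z axes.
In Python, from station import arm gives the robot as it stands.
- The arm moves only by the tool play_rows, never from a script. Its argument "deltas" is a list of rows, each an object of numbers: "claw": the finger opening in cm, from 0 to 8.54; "x", "y", "z": the shift along the tool's x, y, z in cm; "wx", "wy", "wz": the turn, a rotation vector about the tool's x, y, z in degrees. A call has 1 to 12 rows; each row shifts and turns the commanded pose from where the row before left it, along the tool's axes as they then stand; what a row does not reach is not made up. A row lasts 1/12 s, in which the tool goes at most 41.7 mm and 7.16 degrees, less where a joint would pass 70% of its speed; a pose out of reach is approached as far as the arm can. A call with a gripper value outside its range is refused whole. The fingers move at their own pace and stop on an object; "grip_force" is the grip in N (left out, the last holds). Time passes only in rows, so rows that do not move let the fingers close. It gives the time, the measured TCP pose, the force and the opening at its end, in the units of the state.
- arm.observe(): the state, without advancing time (a new reading comes with each control period).
- arm.get_image(name): name is "side" or "top" or "wrist"; returns (picture, depth): 400x640x3 uint8, blue, green, red; 400x640 float32, m along the optical axis (not along the pixel's ray), 0 where there is no reading.
- arm.get_calibration(name): a dict with "camera_matrix" (3x3 intrinsics, pixels), "R" (3x3) and "t" (3): a world point X has camera coordinates R X + t; the wrist camera has in their place "tool_from_camera" (4x4, takes a point from camera to tool coordinates, whose origin is the TCP and whose axes are the tool frame's). Camera axes: x right, y down, z forward; pixel columns grow to the right and rows downward; lengths in m; the calibration is good to about 2 mm. A picture is of the moment at which its call begins: read the wrist's pose just before it. get_calibration takes no time and is no camera call.
- arm.close_job(): hands the job in, once; it reports no verdict.
The state is a dict: "time": time; "joint_positions": joint angles; "qvel": joint speeds; "effort": joint torques, N m; "ee_pos": TCP position; "eef_rot": TCP orientation; "contact_force": force on the tool from outside, world axes, zero at the start; "ft_torque": the same for the moment, N m; "opening": opening from 0.0 (shut) to 1.0 (fully open).
Only numpy, scipy, OpenCV 4.12 (cv2) and the standard library are available. Lean on these libraries where they do the work, as an engineer would, in place of code of your own. Each camera call takes 0.05 s, during which the arm holds its last target.

TASK

Load the spindle of the sample stand: lower the black support disc onto its seat, then the white spacer ring, then the blue-flanged aluminium cap over the post. With the cap on, press the stack gently down until the sliding seat is fully home on its stop, and bear on it there with about 15 N for a good second, never more than 25 N because the support is brittle. Let go, leave the stack standing, and leave the steel weight and the jar where they are.

Things in the scene. Friction and masses are not known exactly. Their poses are not given: they have to be found in the camera images.
- post_tip (a point): Centre of the top end of the stand's fixed upright steel post. The post is 16 mm in diameter with a 1.5 mm wide, 2 mm high chamfer at its top, which lies 102 mm above the table. The stand is fixed: a black square base (130 mm square, top face 26 mm above the table, four brass screws in its corners up to 34 mm) with an aluminium boss 48 mm in diameter up to 38 mm, and the post in the middle. Site z points up.
- seat_top (a point): Centre of the top face of the brass seat, a disc 40 mm in diameter and 10 mm thick around the post. The first layer rests on it. Its top is 58 mm above the table when fully up and 50 mm when fully home. z points up.
- seat (a joint): Travel of the brass seat down the post: 0 m is fully up, 0.008 m is fully home on a rigid stop. It starts between 0 and 0.003. It slides stiffly: about 7 N of friction, with some drag that grows with speed (20 N per m/s), no spring, so it stays where it is pushed to.
- support_center (a point): Centre (half-way up, on the axis) of the black support disc: a loose ring 60 mm in diameter, 12 mm high, 80 g, with a through bore of 17.5 mm (0.75 mm clearance all round on the post); dark dots on its top, either face may be up. Lies flat on the table. z is its axis. First layer. It is brittle.
- spacer_center (a point): Centre (half-way up, on the axis) of the white spacer: a loose ring 46 mm in diameter, 16 mm high, 50 g, through bore 17.5 mm. Lies flat on the table. z is its axis. Second layer.
- cap_center (a point): Centre (half-way up its 33 mm height, on the axis) of the cap: blue flange 52 mm in diameter and 8 mm high at the bottom, above it an aluminium grip 34 mm in diameter and 25 mm high, closed at the top; blind bore 17.5 mm wide, 27 mm deep, open below. 110 g. Stands flange down on the table. z is its axis, up. It goes on last, flange down.
- weight: Bystander: loose round steel weight 56 mm in diameter, 24 mm high with a 12 mm knob up to 32 mm; origin at the centre of its underside. Leave it alone.
- jar: Bystander: loose amber jar with white lid, 44 mm in diameter, 60 mm high; origin at the centre of its underside. Leave it alone. (An open blue bin, 50 mm high, is fixed to the table at the far left, clear of the work.)
There are look-alikes about, which are no part of the job. Leave any brown or yellow look-alike of the part that bears cap_center alone.

How it is judged:
By the outcome, as a careful person would: the job done as asked, in the order asked, and still so for the second after the job is handed in, with the robot touching nothing.
It also fails if it takes over 72 s, if anything falls off the work surface, if the arm or the gripper's body presses on something with over 40 N, if the wrist force passes 120 N, or if a joint passes its speed limit or range.

## Working session

There is one attempt and no reset: what is moved stays moved. The work goes in short steps, Python scripts to look and compute and a tool call to move; the robot and the scene stay as the last step left them, time stands still between calls to the robot, and variables do not carry over. Pictures are saved under pics/ and viewed, and the job is handed in when it is done.

Besides the shell and the picture viewer there is one more tool, called after ">>>" as a command line: name --argument value ..., lists and objects as JSON in quotes. play_rows: Moves the arm, as the interface text tells. Its arguments: {"type":"object","properties":{"deltas":{"type":"array"},"grip_force":{"type":"number"}},"required":["deltas"]}

```bash
ls; mkdir -p pics; python3 - <<'E'
from station import arm
import cv2,numpy as np
o=arm.observe()
for k in o: print(k,np.round(o[k],4).tolist())
print(arm.tcp_to_tips)
for n in ("top","side","wrist"):
    im,d=arm.get_image(n); cv2.imwrite(f"pics/{n}0.png",im); np.save(f"pics/{n}0.npy",d)
    c=arm.get_calibration(n); print(n,{k:np.round(v,4).tolist() for k,v in c.items()})
E
```

```text
pics
time 0.0
joint_positions [-1.2606, 0.3005, 1.5216, 0.0, 1.3207, -0.0666]
qvel [-0.0012, 0.0018, 0.0027, 0.0007, 0.0016, 0.0006]
effort [-0.0002, -54.3495, -36.1794, -0.0001, 0.0041, -0.0]
ee_pos [0.2023, -0.5112, 0.2557]
eef_rot [[0.3679, -0.9299, -0.0004], [-0.9299, -0.3679, 0.0011], [-0.0012, -0.0001, -1.0]]
contact_force [1.4486, -0.1819, -0.638]
ft_torque [-0.0039, 0.0447, 0.0365]
opening 0.9941
0.025
top {'camera_matrix': [[363.0915, 0.0, 321.3329], [0.0, 363.0915, 206.3134], [0.0, 0.0, 1.0]], 'R': [[-0.0176, -0.9998, -0.0037], [-0.987, 0.0179, -0.1595], [0.1596, 0.0008, -0.9872]], 't': [0.0398, 0.5837, 0.7462]}
side {'camera_matrix': [[387.6598, 0.0, 319.1814], [0.0, 387.6598, 195.467], [0.0, 0.0, 1.0]], 'R': [[-0.8358, -0.5488, -0.0189], [-0.3334, 0.5346, -0.7765], [0.4362, -0.6427, -0.6298]], 't': [0.4833, 0.2434, 0.8447]}
wrist {'camera_matrix': [[294.1973, 0.0, 320.39], [0.0, 294.1973, 194.1969], [0.0, 0.0, 1.0]], 'tool_from_camera': [[1.0, 0.0001, -0.0008, 0.0007], [0.0001, 0.959, 0.2834, -0.073], [0.0008, -0.2834, 0.959, -0.1182], [0.0, 0.0, 0.0, 1.0]]}
```

View pics/top0.png

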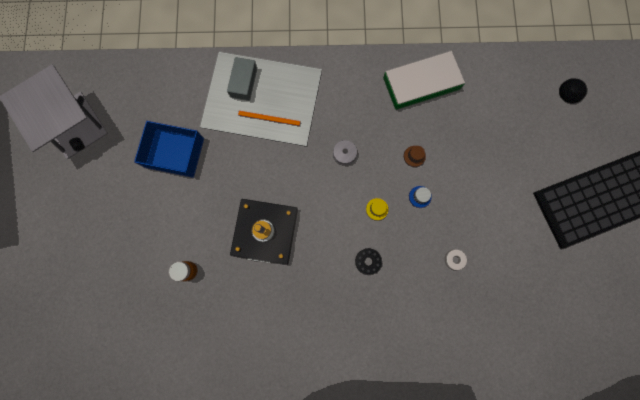

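View pics/side0.png

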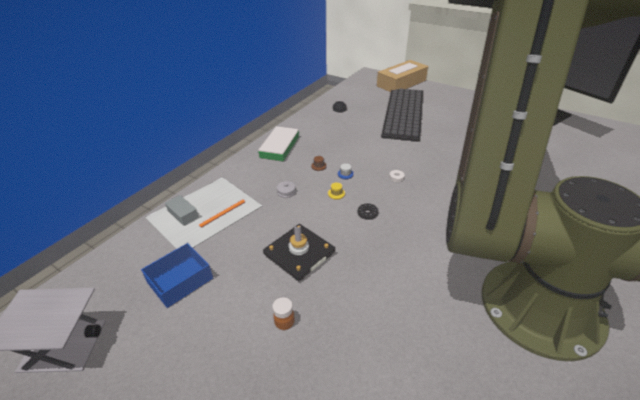

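View pics/wrist0.png

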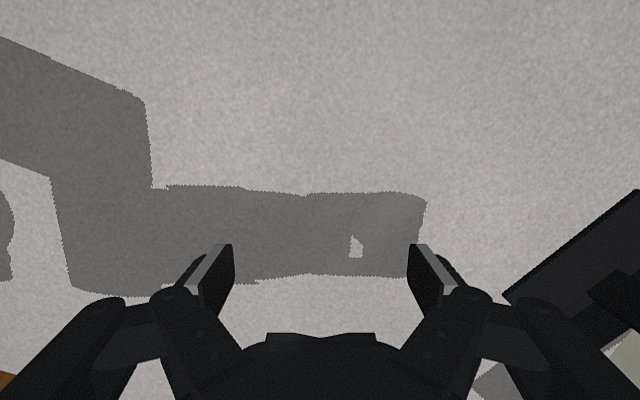

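```bash
cat > h.py <<'E'
from station import arm
import cv2,numpy as np
def ray(n,uv,T=None):
    c=arm.get_calibration(n);K=np.array(c["camera_matrix"])
    d=np.linalg.solve(K,[uv[0],uv[1],1.])
    if n=="wrist":
        M=T@np.array(c["tool_from_camera"]); return M[:3,3],M[:3,:3]@d
    R=np.array(c["R"]);t=np.array(c["t"]);return -R.T@t,R.T@d
def plane(n,uv,z,T=None):
    o,d=ray(n,uv,T);return o+d*(z-o[2])/d[2]
def tri(rs):
    A=np.zeros((3,3));b=np.zeros(3)
    for o,d in rs:
        d=d/np.linalg.norm(d);P=np.eye(3)-np.outer(d,d);A+=P;b+=P@o
    X=np.linalg.solve(A,b)
    return X,[float(np.linalg.norm(np.cross(X-o,d/np.linalg.norm(d)))) for o,d in rs]
def pose():
    o=arm.observe();T=np.eye(4);T[:3,:3]=o["eef_rot"];T[:3,3]=o["ee_pos"];return T
def proj(n,X,T=None):
    c=arm.get_calibration(n);K=np.array(c["camera_matrix"])
    if n=="wrist":
        M=np.linalg.inv(T@np.array(c["tool_from_camera"]));p=M[:3,:3]@X+M[:3,3]
    else: p=np.array(c["R"])@X+np.array(c["t"])
    p=K@p;return p[:2]/p[2]
E
python3 - <<'E'
from h import *
im=cv2.imread("pics/top0.png");cv2.imwrite("pics/topz.png",cv2.resize(im[120:300,140:490],None,fx=2.28,fy=2.28,interpolation=cv2.INTER_CUBIC))
im=cv2.imread("pics/side0.png");cv2.imwrite("pics/sidez.png",cv2.resize(im[140:340,230:430],None,fx=3,fy=3,interpolation=cv2.INTER_CUBIC))
top=dict(support=(368,261.5,.012),spacer=(456.5,260,.016),cap=(423,194.5,.033),yellow=(378,208,.033),brown=(416,153,.033),weight=(345,152,.024),base=(264.5,232,.026),jar=(178,271,.06))
for k,v in top.items(): print(k,plane("top",v[:2],v[2]).round(3))
for k,v in dict(support=(368,211.5,.012),spacer=(397.5,175.5,.016),cap=(346,167,.033)).items(): print(k,plane("side",v[:2],v[2]).round(3), tri([ray("top",top[k][:2]),ray("side",v[:2])]))
E
```

```text
support [ 0.464 -0.072  0.012]
spacer [ 0.463 -0.268  0.016]
cap [ 0.609 -0.198  0.033]
yellow [ 0.581 -0.096  0.033]
brown [ 0.706 -0.188  0.033]
weight [ 0.714 -0.027  0.024]
base [0.532 0.156 0.026]
jar [0.451 0.331 0.06 ]
support [ 0.46  -0.068  0.012] (array([ 0.46301691, -0.07341707,  0.00608815]), [0.0007774703832964723, 0.0007774703832964335])
spacer [ 0.459 -0.262  0.016] (array([ 0.46293283, -0.27079107,  0.00881609]), [0.0006673124586604277, 0.0006673124586602121])
cap [ 0.606 -0.196  0.033] (array([ 0.60877565, -0.19934603,  0.03024047]), [0.0010409885763519688, 0.001040988576352199])
```

View pics/topz.png

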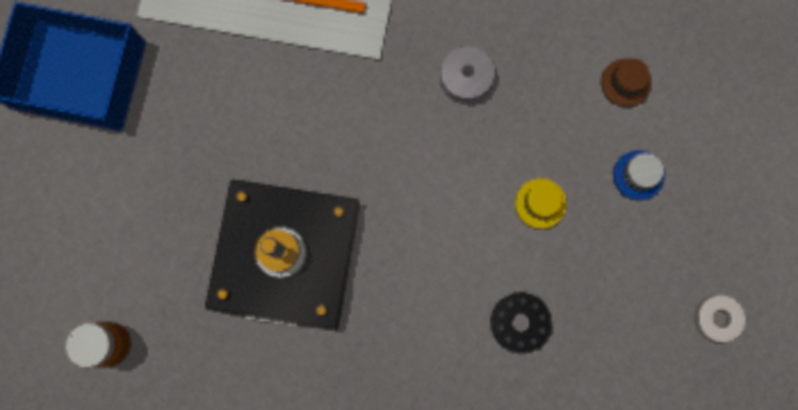

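View pics/sidez.png

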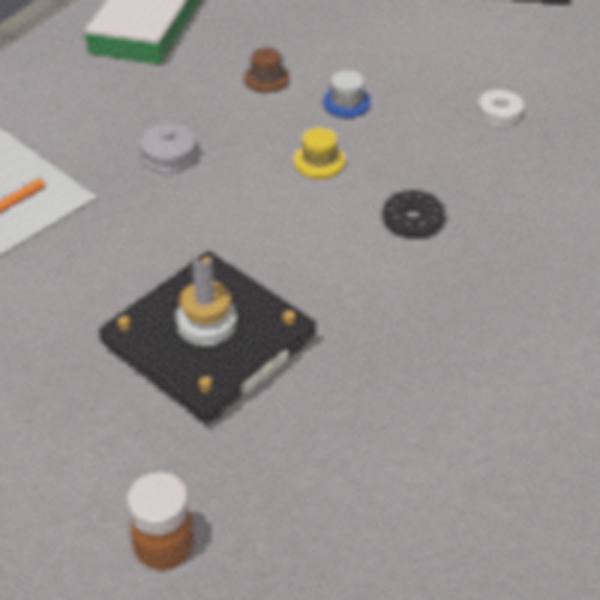

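```bash
cat >> h.py <<'E'
def go(target,yaw_deg=0,n=None,T=None):
    """rows summary: shift in the present tool axes (cm) and turn about tool z (deg)"""
    T=pose() if T is None else T
    d=T[:3,:3].T@(np.array(target)-T[:3,3])*100
    c,s=np.cos(np.radians(yaw_deg)),np.sin(np.radians(yaw_deg))
    Rt=np.array([[c,s,0],[s,-c,0],[0,0,-1.]])
    w=np.degrees(cv2.Rodrigues(T[:3,:3].T@Rt)[0].ravel())
    return d.round(3),w.round(2)
E
python3 - <<'E'
from h import *
print(tri([ray("top",(256,227.5)),ray("side",(297.7,227))]))
T=pose();tot,w=go([.532,.156,.256]);print(tot,w)
# rows with turn
R=T[:3,:3].copy();p=T[:3,3].copy();tg=np.array([.54,.156,.25])
N=20
for i in range(N):
    step=(tg-T[:3,3])/N
    s=R.T@step*100; a=-6.83 if i<10 else 0
    print(i,s.round(2),a)
    R=R@cv2.Rodrigues(np.array([0,0,np.radians(a)]))[0]
print(R.round(3))
E
```

```text
(array([0.53306543, 0.16085401, 0.10037047]), [0.001957941201590278, 0.0019579412015903017])
[-4.9912e+01 -5.5209e+01  3.3000e-02] [-3.000e-02  5.000e-02 -6.841e+01]
0 [-2.48 -2.8   0.03] -6.83
1 [-2.13 -3.07  0.03] -6.83
2 [-1.75 -3.3   0.03] -6.83
3 [-1.34 -3.49  0.03] -6.83
4 [-0.92 -3.62  0.03] -6.83
5 [-0.48 -3.71  0.03] -6.83
6 [-0.04 -3.74  0.03] -6.83
7 [ 0.41 -3.72  0.03] -6.83
8 [ 0.85 -3.64  0.03] -6.83
9 [ 1.27 -3.52  0.03] -6.83
10 [ 1.68 -3.34  0.03] 0
11 [ 1.68 -3.34  0.03] 0
12 [ 1.68 -3.34  0.03] 0
13 [ 1.68 -3.34  0.03] 0
14 [ 1.68 -3.34  0.03] 0
15 [ 1.68 -3.34  0.03] 0
16 [ 1.68 -3.34  0.03] 0
17 [ 1.68 -3.34  0.03] 0
18 [ 1.68 -3.34  0.03] 0
19 [ 1.68 -3.34  0.03] 0
[[ 1.    -0.002 -0.   ]
 [-0.002 -1.     0.001]
 [-0.    -0.001 -1.   ]]
```

>>> play_rows --deltas '[{"x":-2.48,"y":-2.8,"wz":-6.83},{"x":-2.13,"y":-3.07,"wz":-6.83},{"x":-1.75,"y":-3.3,"wz":-6.83},{"x":-1.34,"y":-3.49,"wz":-6.83},{"x":-0.92,"y":-3.62,"wz":-6.83},{"x":-0.48,"y":-3.71,"wz":-6.83},{"x":-0.04,"y":-3.74,"wz":-6.83},{"x":0.41,"y":-3.72,"wz":-6.83},{"x":0.85,"y":-3.64,"wz":-6.83},{"x":1.27,"y":-3.52,"wz":-6.83},{"x":1.68,"y":-3.34},{"x":1.68,"y":-3.34}]'

```text
schema error: expected keys claw, x, y, z, wx, wy, wz
```

>>> play_rows --deltas '[{"x":1.68,"y":-3.34},{"x":1.68,"y":-3.34},{"x":1.68,"y":-3.34},{"x":1.68,"y":-3.34},{"x":1.68,"y":-3.34},{"x":1.68,"y":-3.34},{"x":1.68,"y":-3.34},{"x":1.68,"y":-3.34}]'

```text
schema error: expected keys claw, x, y, z, wx, wy, wz
```

```bash
python3 - <<'E'
from h import *
T=pose();im,d=arm.get_image("wrist");cv2.imwrite("pics/w1.png",im);np.save("pics/w1T.npy",T)
o=arm.observe();print(o["time"],T.round(4),o["contact_force"]);print(go([.533,.160,.2]))
E
```

```text
0.2 [[ 3.680e-01 -9.298e-01 -3.000e-04  2.023e-01]
 [-9.298e-01 -3.680e-01  9.000e-04 -5.113e-01]
 [-9.000e-04 -0.000e+00 -1.000e+00  2.558e-01]
 [ 0.000e+00  0.000e+00  0.000e+00  1.000e+00]] [-0.31779285  0.45698136  0.44703071]
(array([-50.254, -55.446,   5.629]), array([-2.000e-02,  3.000e-02, -6.841e+01]))
```

View pics/w1.png

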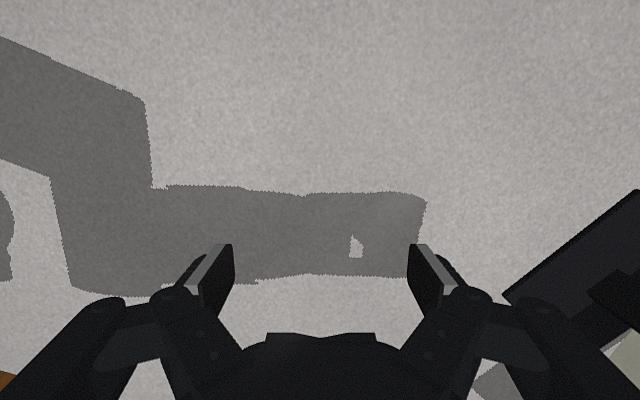

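>>> play_rows --deltas '[{"claw":8.5,"x":-2.48,"y":-2.8,"z":0,"wx":0,"wy":0,"wz":-6.83},{"claw":8.5,"x":-2.13,"y":-3.07,"z":0,"wx":0,"wy":0,"wz":-6.83},{"claw":8.5,"x":-1.75,"y":-3.3,"z":0,"wx":0,"wy":0,"wz":-6.83},{"claw":8.5,"x":-1.34,"y":-3.49,"z":0,"wx":0,"wy":0,"wz":-6.83},{"claw":8.5,"x":-0.92,"y":-3.62,"z":0,"wx":0,"wy":0,"wz":-6.83},{"claw":8.5,"x":-0.48,"y":-3.71,"z":0,"wx":0,"wy":0,"wz":-6.83},{"claw":8.5,"x":-0.04,"y":-3.74,"z":0,"wx":0,"wy":0,"wz":-6.83},{"claw":8.5,"x":0.41,"y":-3.72,"z":0,"wx":0,"wy":0,"wz":-6.83},{"claw":8.5,"x":0.85,"y":-3.64,"z":0,"wx":0,"wy":0,"wz":-6.83},{"claw":8.5,"x":1.27,"y":-3.52,"z":0,"wx":0,"wy":0,"wz":-6.83},{"claw":8.5,"x":1.68,"y":-3.34,"z":0,"wx":0,"wy":0,"wz":0},{"claw":8.5,"x":1.68,"y":-3.34,"z":0,"wx":0,"wy":0,"wz":0}]'

```text
time: 1.2
ee_pos: [0.4054, -0.1093, 0.2564]
eef_rot: [[1.0, -0.001, 0.0], [-0.001, -1.0, -0.0], [0.0, 0.0, -1.0]]
contact_force: [0.7, -0.6, 0.6]
opening: 0.997
```

```bash
python3 - <<'E'
from h import *
T=pose();print(T.round(4));print(go([.533,.160,.2]))
E
```

```text
[[ 1.000e+00 -1.100e-03  3.000e-04  4.054e-01]
 [-1.100e-03 -1.000e+00 -2.000e-04 -1.093e-01]
 [ 3.000e-04  2.000e-04 -1.000e+00  2.564e-01]
 [ 0.000e+00  0.000e+00  0.000e+00  1.000e+00]]
(array([ 12.732, -26.945,   5.641]), array([ 0.01, -0.02, -0.07]))
```

>>> play_rows --deltas '[{"claw":8.5,"x":1.6,"y":-3.37,"z":0.7,"wx":0,"wy":0,"wz":0},{"claw":8.5,"x":1.6,"y":-3.37,"z":0.7,"wx":0,"wy":0,"wz":0},{"claw":8.5,"x":1.6,"y":-3.37,"z":0.7,"wx":0,"wy":0,"wz":0},{"claw":8.5,"x":1.6,"y":-3.37,"z":0.7,"wx":0,"wy":0,"wz":0},{"claw":8.5,"x":1.6,"y":-3.37,"z":0.7,"wx":0,"wy":0,"wz":0},{"claw":8.5,"x":1.6,"y":-3.37,"z":0.7,"wx":0,"wy":0,"wz":0},{"claw":8.5,"x":1.6,"y":-3.37,"z":0.7,"wx":0,"wy":0,"wz":0},{"claw":8.5,"x":1.6,"y":-3.37,"z":0.7,"wx":0,"wy":0,"wz":0},{"claw":8.5,"x":0,"y":0,"z":0,"wx":0,"wy":0,"wz":0}]'

```text
time: 1.95
ee_pos: [0.5343, 0.1628, 0.1982]
eef_rot: [[1.0, 0.002, -0.002], [0.002, -1.0, 0.0], [-0.002, -0.0, -1.0]]
contact_force: [-0.2, -0.2, -0.5]
opening: 1.001
```

```bash
python3 - <<'E'
from h import *
T=pose();im,d=arm.get_image("wrist");cv2.imwrite("pics/w1.png",im);np.save("pics/w1T.npy",T)
o=arm.observe();print(o["time"],T.round(4));print(proj("wrist",np.array([.533,.16,.102]),T))
E
```

```text
2.0 [[ 1.000e+00  1.600e-03 -2.100e-03  5.343e-01]
 [ 1.600e-03 -1.000e+00  3.000e-04  1.628e-01]
 [-2.100e-03 -3.000e-04 -1.000e+00  1.982e-01]
 [ 0.000e+00  0.000e+00  0.000e+00  1.000e+00]]
[317.57229856 208.32382392]
```

View pics/w1.png

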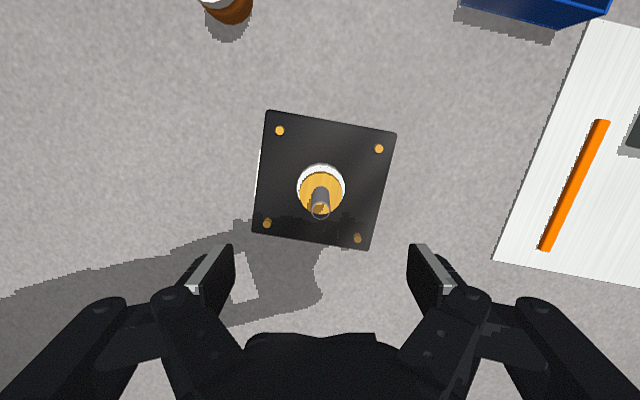

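```bash
python3 - <<'E'
from h import *
T=np.load("pics/w1T.npy")
X=plane("wrist",(320.5,209.5),.102,T);print(X)
print(go([X[0],X[1],.112]))
E
```

```text
[0.53525768 0.15904612 0.102     ]
(array([0.185, 0.148, 8.673]), array([0.02, 0.12, 0.07]))
```

>>> play_rows --deltas '[{"claw":8.5,"x":0,"y":0.2,"z":3,"wx":0,"wy":0,"wz":0},{"claw":8.5,"x":0.1,"y":0.1,"z":3,"wx":0,"wy":0,"wz":0},{"claw":8.5,"x":0,"y":0,"z":2.6,"wx":0,"wy":0,"wz":0},{"claw":8.5,"x":0,"y":0,"z":0,"wx":0,"wy":0,"wz":0},{"claw":8.5,"x":0,"y":0,"z":0,"wx":0,"wy":0,"wz":0}]'

```text
time: 2.42
ee_pos: [0.5342, 0.1545, 0.1143]
eef_rot: [[1.0, -0.003, -0.002], [-0.003, -1.0, -0.0], [-0.002, 0.0, -1.0]]
contact_force: [0.4, 0.2, 1.1]
opening: 0.997
```

```bash
python3 - <<'E'
from h import *
T=pose();im,d=arm.get_image("wrist");T2=pose();cv2.imwrite("pics/w2.png",im);np.save("pics/w2T.npy",T)
print(arm.observe()["time"],T.round(4),T2[:3,3].round(4))
cv2.imwrite("pics/w2z.png",cv2.resize(im[200:320,240:400],None,fx=5,fy=5,interpolation=cv2.INTER_CUBIC))
im,d=arm.get_image("side");cv2.imwrite("pics/s2.png",cv2.resize(im[190:290,240:360],None,fx=6,fy=6,interpolation=cv2.INTER_CUBIC))
E
```

```text
2.4667 [[ 1.000e+00 -2.700e-03 -1.700e-03  5.342e-01]
 [-2.700e-03 -1.000e+00 -4.000e-04  1.545e-01]
 [-1.700e-03  4.000e-04 -1.000e+00  1.143e-01]
 [ 0.000e+00  0.000e+00  0.000e+00  1.000e+00]] [0.5349 0.1548 0.1157]
```

View pics/w2z.png

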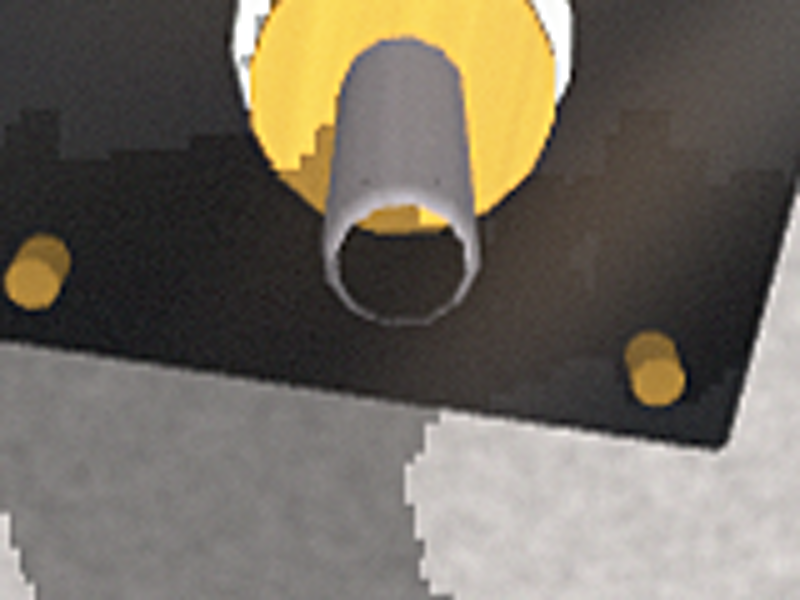

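```bash
python3 - <<'E'
from h import *
for i in range(2):
    o=arm.observe();T=pose();print(o["time"],T.round(4)[:3].tolist(),np.round(o["qvel"],3))
    im,d=arm.get_image("wrist");cv2.imwrite("pics/w3.png",im)
print(pose()[:3,3])
E
```

```text
2.5167 [[1.0, -0.0023, 0.0025, 0.5353], [-0.0024, -1.0, 0.0005, 0.155], [0.0025, -0.0005, -1.0, 0.1163]] [ 0.004 -0.011 -0.004  0.    -0.008  0.   ]
2.5667 [[1.0, -0.0023, 0.0029, 0.5354], [-0.0023, -1.0, 0.0007, 0.1552], [0.0029, -0.0007, -1.0, 0.1164]] [ 0.003  0.001  0.002  0.003 -0.006 -0.   ]
[0.53527287 0.15521913 0.11628419]
```

View pics/s2.png

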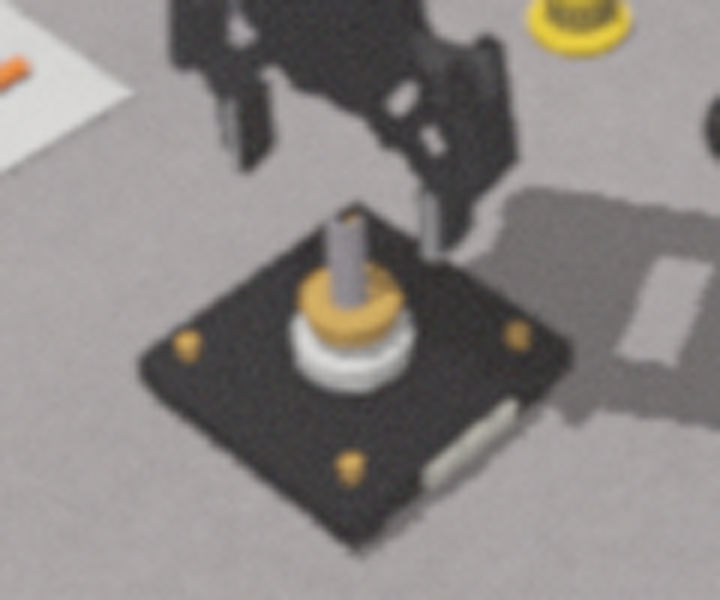

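```bash
python3 - <<'E'
from h import *
im=cv2.imread("pics/w3.png")
cv2.imwrite("pics/w3z.png",cv2.resize(im[230:280,290:350],None,fx=12,fy=12,interpolation=cv2.INTER_NEAREST))
T=pose();np.save("pics/w3T.npy",T)
E
```

```text
(no output)
```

View pics/w3z.png

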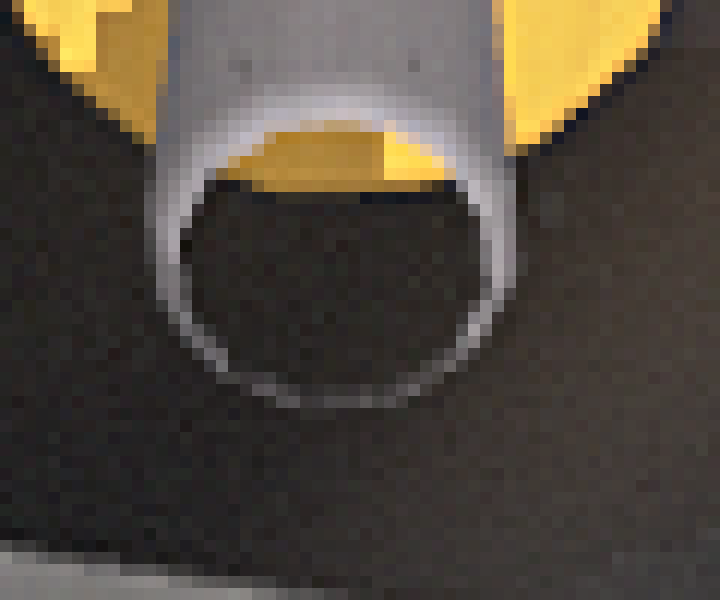

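```bash
python3 - <<'E'
from h import *
T=np.load("pics/w3T.npy")
P=plane("wrist",(317.8,251.1),.102,T);print("post",P)
Pt=np.linalg.inv(T)@np.append(P,1);print("tool",Pt)
Ta=np.load("pics/w1T.npy")
print(go([.463,-.073,.12]))
E
```

```text
post [0.53518544 0.15835552 0.102     ]
tool [-1.36095769e-04 -3.12677181e-03  1.42859240e-02  1.00000000e+00]
(array([-7.176, 22.837, -0.408]), array([-0.04, -0.17, -0.13]))
```

>>> play_rows --deltas '[{"claw":8.5,"x":0,"y":0.8,"z":-1.8,"wx":0,"wy":-0.17,"wz":-0.13},{"claw":8.5,"x":-1.2,"y":3.7,"z":-0.6,"wx":0,"wy":0,"wz":0},{"claw":8.5,"x":-1.2,"y":3.7,"z":0,"wx":0,"wy":0,"wz":0},{"claw":8.5,"x":-1.2,"y":3.7,"z":0,"wx":0,"wy":0,"wz":0},{"claw":8.5,"x":-1.2,"y":3.7,"z":0,"wx":0,"wy":0,"wz":0},{"claw":8.5,"x":-1.2,"y":3.7,"z":1.0,"wx":0,"wy":0,"wz":0},{"claw":8.5,"x":-1.2,"y":3.5,"z":1.0,"wx":0,"wy":0,"wz":0},{"claw":8.5,"x":0,"y":0,"z":0,"wx":0,"wy":0,"wz":0},{"claw":8.5,"x":0,"y":0,"z":0,"wx":0,"wy":0,"wz":0},{"claw":8.5,"x":0,"y":0,"z":0,"wx":0,"wy":0,"wz":0}]'

```text
time: 3.45
ee_pos: [0.4631, -0.0727, 0.1196]
eef_rot: [[1.0, -0.0, -0.001], [-0.0, -1.0, -0.0], [-0.001, 0.0, -1.0]]
contact_force: [-0.1, -0.9, -0.1]
opening: 0.993
```

```bash
python3 - <<'E'
from h import *
T=pose();im,d=arm.get_image("wrist");T2=pose();cv2.imwrite("pics/w4.png",im);np.save("pics/w4T.npy",T)
print(arm.observe()["time"],T.round(4),T2[:3,3].round(4))
E
```

```text
3.5 [[ 1.000e+00 -1.000e-04 -1.100e-03  4.631e-01]
 [-1.000e-04 -1.000e+00 -3.000e-04 -7.270e-02]
 [-1.100e-03  3.000e-04 -1.000e+00  1.196e-01]
 [ 0.000e+00  0.000e+00  0.000e+00  1.000e+00]] [ 0.4632 -0.0722  0.1194]
```

View pics/w4.png

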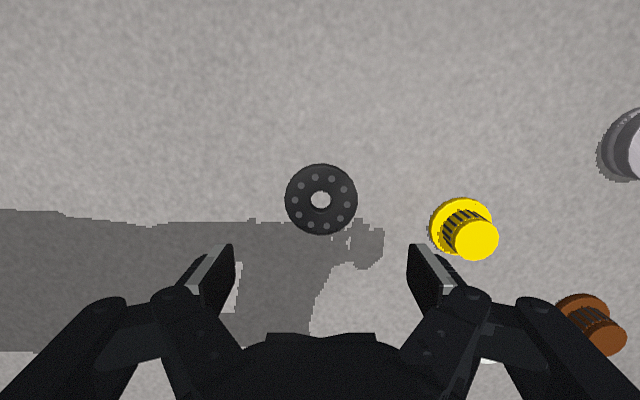

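```bash
cat > dots.py <<'E'
from h import *
def disc(im,c,r=60):
    """outer dark contour around c; then dots centre"""
    g=cv2.cvtColor(im,cv2.COLOR_BGR2GRAY)
    x0,y0=int(c[0]-r),int(c[1]-r);s=g[y0:y0+2*r,x0:x0+2*r]
    s=cv2.resize(s,None,fx=4,fy=4,interpolation=cv2.INTER_CUBIC)
    m=((s>62)).astype(np.uint8)
    n,l,st,ce=cv2.connectedComponentsWithStats(m)
    pts=[ce[i] for i in range(1,n) if 250<st[i,4]<2500]
    return (np.array(pts)+.5)/4-.5+[x0,y0],[st[i,4] for i in range(1,n)]
E
python3 - <<'E'
from dots import *
im=cv2.imread("pics/w4.png");T=np.load("pics/w4T.npy")
g=cv2.cvtColor(im,cv2.COLOR_BGR2GRAY);print(g[168:232:4,285:358:4])
p,a=disc(im,(321,200),45);print(p.round(1),a)
E
```

```text
[[157 162 163 162 154  46  64  67  63  60  58  63  66  35 165 159 169 166
  170]
 [155 165 168  78  58  63  62  57  56  56  54  53  54  53  56  88 163 169
  167]
 [157 152  36  61  62  56  60  96  93  55  53  78  87  57  59  56 162 166
  158]
 [159 170  55  60  54  54  51  67  64  49  51  91  96  53  50  59  64 173
  159]
 [160  49  54  60  92  48  48  46  50  46  47  49  49  50  54  56  59  66
  166]
 [158  56  52  53  88  48  48  47  47  48  43  46  50  51  98  92  63  61
  169]
 [116  56  53  50  46  51  44  36 172 177 112  46  52  57  63  68  62  62
  158]
 [ 34  50  54  48  50  42  40 167 153 168 163 171  54  50  57  55  58  57
   82]
 [ 35  45  90  91  43  42  32 163 157 161 158 164  47  51  58  52  52  53
   77]
 [ 21  46  37  41  45  41  41 155 161 164 162  74  52  53  54  95  91  52
   61]
 [ 91  41  44  42  44  40  38  32  13  75  26  42  54  52  52  49  46  47
  170]
 [174  39  37  91  60  36  36  41  62  49  54  50  51  52  53  43  46  48
  162]
 [162  17  37  84  82  38  43  42  43  47  49  51  47  59  90  43  45  88
  162]
 [160 174  35  42  38  37  35  37  44  47  42  
[... 171 characters left out ...]
6  52 169 100 100
  109]]
[[318.7 167.8]
 [314.7 176.7]
 [331.2 178.3]
 [300.6 185. ]
 [350.2 186. ]
 [343.4 188.9]
 [294.5 199.5]
 [346.7 204.1]
 [298.4 214.3]
 [339.9 217.9]
 [310.5 224.1]
 [326.2 225.5]] [np.int32(64543), np.int32(900), np.int32(5), np.int32(24), np.int32(23), np.int32(4), np.int32(9), np.int32(758), np.int32(6), np.int32(18), np.int32(703), np.int32(5), np.int32(2), np.int32(2), np.int32(4), np.int32(4), np.int32(2), np.int32(1), np.int32(31), np.int32(714), np.int32(294), np.int32(3), np.int32(22), np.int32(760), np.int32(4668), np.int32(4), np.int32(21), np.int32(5), np.int32(617), np.int32(680), np.int32(564), np.int32(48), np.int32(601), np.int32(560), np.int32(569)]
```

```bash
python3 - <<'E'
from h import *
T=np.load("pics/w4T.npy")
X=plane("wrist",(320.6,201.4),.012,T);print(X, plane("wrist",(320.7,199.7),.006,T));print(go([X[0],X[1],.034]))
E
```

```text
[ 0.46425641 -0.07358812  0.012     ] [ 0.46433211 -0.07404322  0.006     ]
(array([0.113, 0.134, 8.545]), array([0.02, 0.07, 0.06]))
```

>>> play_rows --deltas '[{"claw":7.0,"x":0.1,"y":0.1,"z":3,"wx":0,"wy":0,"wz":0},{"claw":7.0,"x":0,"y":0,"z":3,"wx":0,"wy":0,"wz":0},{"claw":7.0,"x":0,"y":0,"z":2,"wx":0,"wy":0,"wz":0},{"claw":7.0,"x":0,"y":0,"z":0.5,"wx":0,"wy":0,"wz":0},{"claw":7.0,"x":0,"y":0,"z":0,"wx":0,"wy":0,"wz":0},{"claw":7.0,"x":0,"y":0,"z":0,"wx":0,"wy":0,"wz":0}]'

```text
time: 4.0
ee_pos: [0.4641, -0.0733, 0.0345]
eef_rot: [[1.0, 0.001, -0.002], [0.001, -1.0, -0.0], [-0.002, 0.0, -1.0]]
contact_force: [-0.0, -0.4, -0.7]
opening: 0.82
```

```bash
python3 - <<'E'
from h import *
T=pose();im,d=arm.get_image("wrist");cv2.imwrite("pics/w5.png",im);np.save("pics/w5T.npy",T)
print(T.round(4),arm.observe()["opening"])
cv2.imwrite("pics/w5z.png",cv2.resize(im[180:340,200:440],None,fx=3.3,fy=3.3,interpolation=cv2.INTER_CUBIC))
im,d=arm.get_image("side");cv2.imwrite("pics/s5.png",cv2.resize(im[150:250,310:430],None,fx=6,fy=6,interpolation=cv2.INTER_CUBIC))
E
```

```text
[[ 1.000e+00  1.500e-03 -1.900e-03  4.641e-01]
 [ 1.500e-03 -1.000e+00 -2.000e-04 -7.330e-02]
 [-1.900e-03  2.000e-04 -1.000e+00  3.450e-02]
 [ 0.000e+00  0.000e+00  0.000e+00  1.000e+00]] 0.8191819379812789
```

View pics/w5z.png

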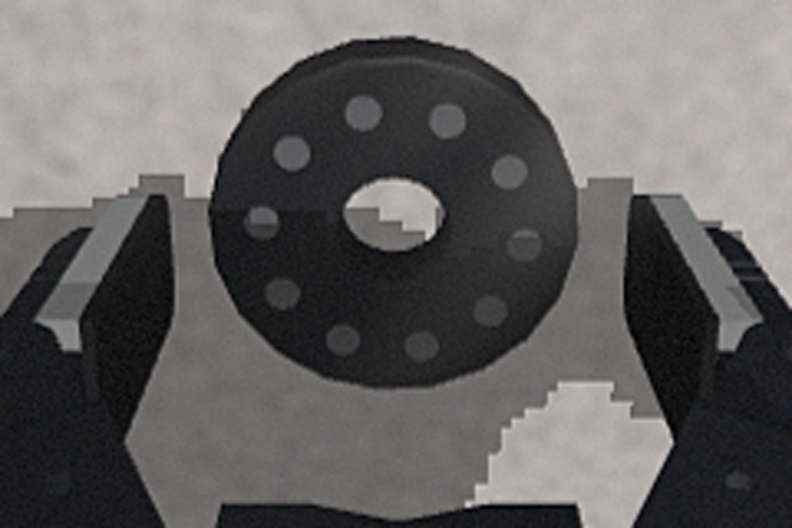

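View pics/s5.png

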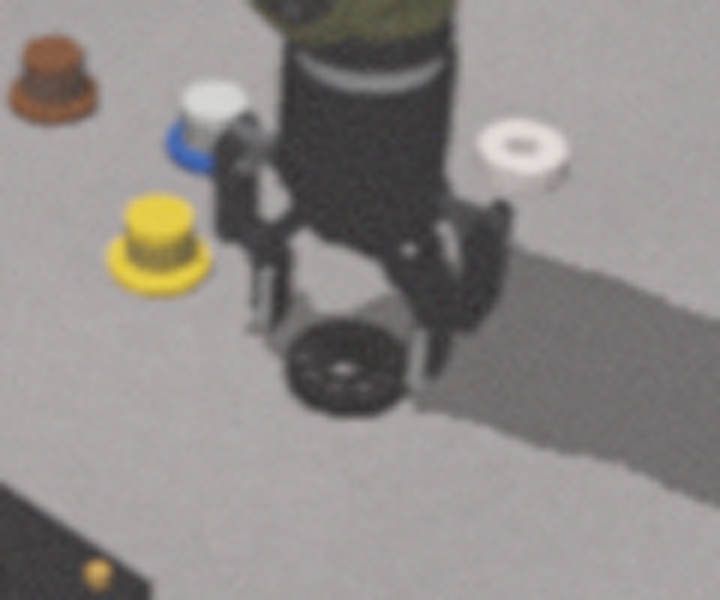

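```bash
python3 - <<'E'
from h import *
T=np.load("pics/w5T.npy")
X=plane("wrist",(318.8,249.7),.012,T);print(X,(np.linalg.inv(T)@np.append(X,1)).round(4))
E
```

```text
[ 0.46432233 -0.0736261   0.012     ] [3.00e-04 3.00e-04 2.25e-02 1.00e+00]
```

>>> play_rows --deltas '[{"claw":7.0,"x":0,"y":0,"z":0.8,"wx":0,"wy":0,"wz":0},{"claw":7.0,"x":0,"y":0,"z":0.3,"wx":0,"wy":0,"wz":0},{"claw":5.5,"x":0,"y":0,"z":0,"wx":0,"wy":0,"wz":0},{"claw":5.5,"x":0,"y":0,"z":0,"wx":0,"wy":0,"wz":0},{"claw":5.5,"x":0,"y":0,"z":0,"wx":0,"wy":0,"wz":0},{"claw":5.5,"x":0,"y":0,"z":0,"wx":0,"wy":0,"wz":0},{"claw":5.5,"x":0,"y":0,"z":0,"wx":0,"wy":0,"wz":0}]' --grip_force 30

```text
time: 4.68
ee_pos: [0.4633, -0.0738, 0.0225]
eef_rot: [[1.0, 0.0, -0.003], [0.0, -1.0, 0.0], [-0.003, -0.0, -1.0]]
contact_force: [-0.5, 0.0, 0.5]
opening: 0.677
```

>>> play_rows --deltas '[{"claw":5.5,"x":0,"y":0,"z":-1,"wx":0,"wy":0,"wz":0},{"claw":5.5,"x":0,"y":0,"z":-3,"wx":0,"wy":0,"wz":0},{"claw":5.5,"x":0,"y":0,"z":-4,"wx":0,"wy":0,"wz":0},{"claw":5.5,"x":0,"y":0,"z":-3,"wx":0,"wy":0,"wz":0},{"claw":5.5,"x":0,"y":0,"z":-1,"wx":0,"wy":0,"wz":0},{"claw":5.5,"x":0,"y":0,"z":0,"wx":0,"wy":0,"wz":0},{"claw":5.5,"x":0,"y":0,"z":0,"wx":0,"wy":0,"wz":0}]'

```text
time: 5.27
ee_pos: [0.4634, -0.0737, 0.1423]
eef_rot: [[1.0, 0.0, -0.003], [0.0, -1.0, -0.0], [-0.003, 0.0, -1.0]]
contact_force: [0.3, 0.3, -1.8]
opening: 0.678
```

```bash
python3 - <<'E'
from h import *
T=pose();im,d=arm.get_image("wrist");cv2.imwrite("pics/w6.png",im);np.save("pics/w6T.npy",T)
o=arm.observe();print(T.round(4),o["opening"],o["contact_force"],o["time"])
cv2.imwrite("pics/w6z.png",cv2.resize(im[180:340,200:440],None,fx=3.3,fy=3.3,interpolation=cv2.INTER_CUBIC))
E
```

```text
[[ 1.000e+00  4.000e-04 -2.700e-03  4.634e-01]
 [ 4.000e-04 -1.000e+00 -1.000e-04 -7.370e-02]
 [-2.700e-03  1.000e-04 -1.000e+00  1.423e-01]
 [ 0.000e+00  0.000e+00  0.000e+00  1.000e+00]] 0.6784442492961796 [-0.34415284  0.99276866 -1.20335416] 5.3167
```

View pics/w6z.png

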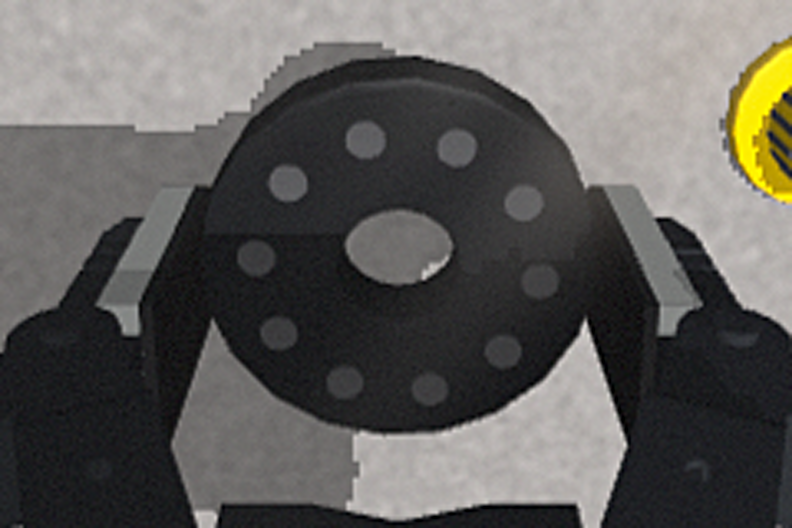

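```bash
cat >> h.py <<'E'
POST=np.array([.53519,.15836,.102])
def held(uv,tz):
    """tool-frame point on pixel ray at tool z = tz"""
    return np.array(plane_tool(uv,tz))
def plane_tool(uv,tz):
    o,d=ray("wrist",uv,np.eye(4));return o+d*(tz-o[2])/d[2]
E
python3 - <<'E'
from h import *
D=plane_tool((320.4,260.4),.0105);print(D)
T=pose();tg=POST-T[:3,:3]@np.array([D[0],D[1],0]);tg[2]=.16
print(tg,go(tg))
E
```

```text
[ 1.15588044e-03 -5.55819403e-05  1.05000000e-02]
[0.53403415 0.15830398 0.16      ] (array([  7.102, -23.191,  -1.879]), array([-0.02,  0.26,  0.02]))
```

>>> play_rows --deltas '[{"claw":5.5,"x":0.5,"y":-2.0,"z":-1.0,"wx":0,"wy":0.2,"wz":0},{"claw":5.5,"x":1.1,"y":-3.5,"z":-0.9,"wx":0,"wy":0,"wz":0},{"claw":5.5,"x":1.1,"y":-3.5,"z":0,"wx":0,"wy":0,"wz":0},{"claw":5.5,"x":1.1,"y":-3.5,"z":0,"wx":0,"wy":0,"wz":0},{"claw":5.5,"x":1.1,"y":-3.5,"z":0,"wx":0,"wy":0,"wz":0},{"claw":5.5,"x":1.1,"y":-3.5,"z":0,"wx":0,"wy":0,"wz":0},{"claw":5.5,"x":0.7,"y":-2.5,"z":0,"wx":0,"wy":0,"wz":0},{"claw":5.5,"x":0.4,"y":-1.2,"z":0,"wx":0,"wy":0,"wz":0},{"claw":5.5,"x":0,"y":0,"z":0,"wx":0,"wy":0,"wz":0},{"claw":5.5,"x":0,"y":0,"z":0,"wx":0,"wy":0,"wz":0},{"claw":5.5,"x":0,"y":0,"z":0,"wx":0,"wy":0,"wz":0}]'

```text
time: 6.23
ee_pos: [0.5341, 0.1571, 0.1606]
eef_rot: [[1.0, -0.0, -0.001], [-0.0, -1.0, -0.001], [-0.001, 0.001, -1.0]]
contact_force: [-0.2, 0.8, -1.6]
opening: 0.68
```

```bash
python3 - <<'E'
from h import *
T=pose();im,d=arm.get_image("wrist");cv2.imwrite("pics/w7.png",im);np.save("pics/w7T.npy",T)
o=arm.observe();print(T.round(4),o["opening"],o["contact_force"],o["time"]);T=pose()
cv2.imwrite("pics/w7z.png",cv2.resize(im[180:340,200:440],None,fx=3.3,fy=3.3,interpolation=cv2.INTER_CUBIC))
D=plane_tool((320.4,260.4),.0105)
tg=POST-T[:3,:3]@np.array([D[0],D[1],0]);tg[2]=.16
print(tg,go(tg))
E
```

```text
[[ 1.000e+00 -5.000e-04 -1.100e-03  5.341e-01]
 [-5.000e-04 -1.000e+00 -6.000e-04  1.571e-01]
 [-1.100e-03  6.000e-04 -1.000e+00  1.606e-01]
 [ 0.000e+00  0.000e+00  0.000e+00  1.000e+00]] 0.6741762457766663 [ 0.2971243  -0.80861419 -1.15167021] 6.2833
[0.53403138 0.15830179 0.16      ] (array([-0.025, -0.135,  0.102]), array([ 0.02,  0.03, -0.06]))
```

View pics/w7z.png

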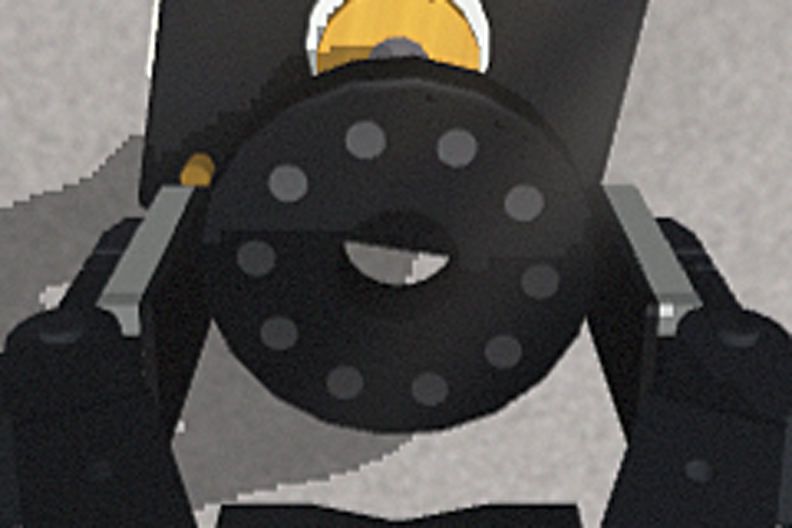

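>>> play_rows --deltas '[{"claw":5.5,"x":-0.02,"y":-0.13,"z":1.5,"wx":0,"wy":0,"wz":0},{"claw":5.5,"x":0,"y":0,"z":1.5,"wx":0,"wy":0,"wz":0},{"claw":5.5,"x":0,"y":0,"z":0,"wx":0,"wy":0,"wz":0},{"claw":5.5,"x":0,"y":0,"z":0,"wx":0,"wy":0,"wz":0},{"claw":5.5,"x":0,"y":0,"z":0,"wx":0,"wy":0,"wz":0}]'

```text
time: 6.7
ee_pos: [0.5347, 0.159, 0.1324]
eef_rot: [[1.0, -0.0, 0.001], [-0.0, -1.0, 0.0], [0.001, -0.0, -1.0]]
contact_force: [0.9, 0.3, -0.8]
opening: 0.679
```

```bash
python3 - <<'E'
from h import *
o=arm.observe();T=pose();print(T.round(4),o["contact_force"],o["time"])
D=plane_tool((320.4,260.4),.0105)
tg=POST-T[:3,:3]@np.array([D[0],D[1],0]);tg[2]=.12
print(tg,go(tg))
E
```

```text
[[ 1.000e+00 -5.000e-04  1.300e-03  5.347e-01]
 [-5.000e-04 -1.000e+00  2.000e-04  1.590e-01]
 [ 1.300e-03 -2.000e-04 -1.000e+00  1.324e-01]
 [ 0.000e+00  0.000e+00  0.000e+00  1.000e+00]] [ 0.94055179  0.31458874 -0.79597353] 6.7
[0.53403042 0.15830024 0.12      ] (array([-0.065,  0.071,  1.236]), array([-0.01, -0.07, -0.03]))
```

>>> play_rows --deltas '[{"claw":5.5,"x":-0.06,"y":0.07,"z":0.4,"wx":0,"wy":0,"wz":0},{"claw":5.5,"x":0,"y":0,"z":0,"wx":0,"wy":0,"wz":0},{"claw":5.5,"x":0,"y":0,"z":0,"wx":0,"wy":0,"wz":0},{"claw":5.5,"x":0,"y":0,"z":0,"wx":0,"wy":0,"wz":0}]'

```text
time: 7.03
ee_pos: [0.5338, 0.1589, 0.1278]
eef_rot: [[1.0, 0.0, 0.001], [0.0, -1.0, 0.0], [0.001, -0.0, -1.0]]
contact_force: [-0.2, 0.4, -0.8]
opening: 0.679
```

```bash
python3 - <<'E'
from h import *
for i in range(2):
    o=arm.observe();T=pose();print(T[:3,3].round(4),np.round(o["qvel"],4),o["time"])
    im,_=arm.get_image("wrist")
cv2.imwrite("pics/w8.png",cv2.resize(im[180:340,200:440],None,fx=3.3,fy=3.3,interpolation=cv2.INTER_CUBIC))
T=pose()
print(T.round(4))
E
```

```text
[0.5338 0.1589 0.1278] [ 0.0017  0.0015 -0.0013  0.0001  0.0001  0.0017] 7.0333
[0.5338 0.1589 0.1278] [-0.0011  0.0019 -0.0005  0.0004 -0.0021  0.0011] 7.0833
[[ 1.000e+00  3.000e-04  8.000e-04  5.339e-01]
 [ 3.000e-04 -1.000e+00  1.000e-04  1.589e-01]
 [ 8.000e-04 -1.000e-04 -1.000e+00  1.277e-01]
 [ 0.000e+00  0.000e+00  0.000e+00  1.000e+00]]
```

View pics/w8.png

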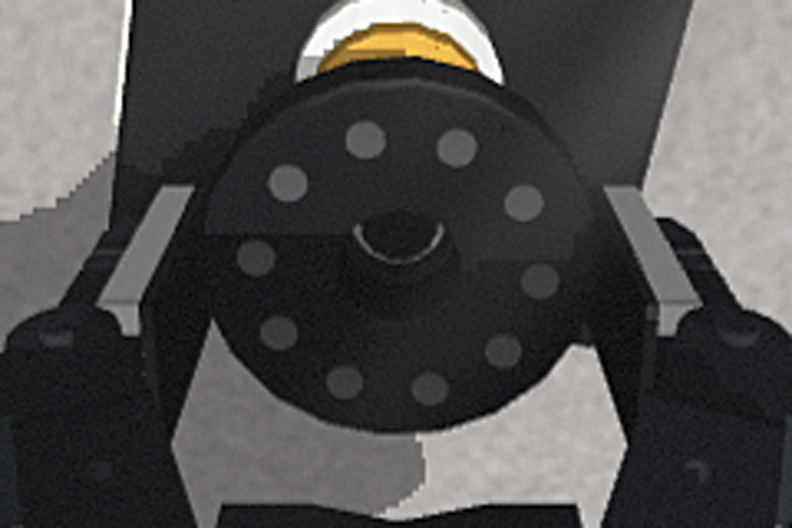

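>>> play_rows --deltas '[{"claw":5.5,"x":0,"y":0.06,"z":0.4,"wx":0,"wy":0,"wz":0},{"claw":5.5,"x":0,"y":0,"z":0.4,"wx":0,"wy":0,"wz":0},{"claw":5.5,"x":0,"y":0,"z":0.4,"wx":0,"wy":0,"wz":0},{"claw":5.5,"x":0,"y":0,"z":0,"wx":0,"wy":0,"wz":0},{"claw":5.5,"x":0,"y":0,"z":0,"wx":0,"wy":0,"wz":0}]'

```text
time: 7.55
ee_pos: [0.5336, 0.1582, 0.1151]
eef_rot: [[1.0, 0.0, -0.0], [0.0, -1.0, -0.0], [-0.0, 0.0, -1.0]]
contact_force: [0.4, 0.2, -1.2]
opening: 0.679
```

>>> play_rows --deltas '[{"claw":5.5,"x":0.03,"y":0,"z":0.7,"wx":0,"wy":0,"wz":0},{"claw":5.5,"x":0,"y":0,"z":0.9,"wx":0,"wy":0,"wz":0},{"claw":5.5,"x":0,"y":0,"z":0.9,"wx":0,"wy":0,"wz":0},{"claw":5.5,"x":0,"y":0,"z":0.4,"wx":0,"wy":0,"wz":0},{"claw":5.5,"x":0,"y":0,"z":0,"wx":0,"wy":0,"wz":0},{"claw":5.5,"x":0,"y":0,"z":0,"wx":0,"wy":0,"wz":0},{"claw":5.5,"x":0,"y":0,"z":0,"wx":0,"wy":0,"wz":0}]'

```text
time: 8.13
ee_pos: [0.5343, 0.1583, 0.0867]
eef_rot: [[1.0, 0.0, 0.001], [0.0, -1.0, 0.0], [0.001, -0.0, -1.0]]
contact_force: [0.1, -0.6, -0.8]
opening: 0.678
```

>>> play_rows --deltas '[{"claw":5.5,"x":0,"y":0,"z":0.3,"wx":0,"wy":0,"wz":0},{"claw":5.5,"x":0,"y":0,"z":0.25,"wx":0,"wy":0,"wz":0},{"claw":5.5,"x":0,"y":0,"z":0,"wx":0,"wy":0,"wz":0},{"claw":5.5,"x":0,"y":0,"z":0,"wx":0,"wy":0,"wz":0},{"claw":5.5,"x":0,"y":0,"z":0,"wx":0,"wy":0,"wz":0}]'

```text
time: 8.55
ee_pos: [0.5341, 0.1582, 0.0811]
eef_rot: [[1.0, 0.0, 0.001], [0.0, -1.0, 0.0], [0.001, -0.0, -1.0]]
contact_force: [0.2, 0.1, -1.1]
opening: 0.68
```

>>> play_rows --deltas '[{"claw":5.5,"x":0,"y":0,"z":0.1,"wx":0,"wy":0,"wz":0},{"claw":5.5,"x":0,"y":0,"z":0,"wx":0,"wy":0,"wz":0},{"claw":5.5,"x":0,"y":0,"z":0,"wx":0,"wy":0,"wz":0}]'

```text
time: 8.8
ee_pos: [0.5341, 0.1582, 0.08]
eef_rot: [[1.0, 0.0, 0.0], [0.0, -1.0, -0.0], [0.0, 0.0, -1.0]]
contact_force: [0.6, 0.5, -0.5]
opening: 0.674
```

>>> play_rows --deltas '[{"claw":5.5,"x":0,"y":0,"z":0.1,"wx":0,"wy":0,"wz":0},{"claw":5.5,"x":0,"y":0,"z":0,"wx":0,"wy":0,"wz":0},{"claw":5.5,"x":0,"y":0,"z":0,"wx":0,"wy":0,"wz":0}]'

```text
time: 9.05
ee_pos: [0.5341, 0.1582, 0.079]
eef_rot: [[1.0, 0.0, 0.0], [0.0, -1.0, -0.0], [0.0, 0.0, -1.0]]
contact_force: [0.2, 0.6, -1.5]
opening: 0.68
```

>>> play_rows --deltas '[{"claw":5.5,"x":0,"y":0,"z":0.07,"wx":0,"wy":0,"wz":0},{"claw":5.5,"x":0,"y":0,"z":0,"wx":0,"wy":0,"wz":0},{"claw":5.5,"x":0,"y":0,"z":0,"wx":0,"wy":0,"wz":0}]'

```text
time: 9.3
ee_pos: [0.5342, 0.1583, 0.0785]
eef_rot: [[1.0, 0.0, 0.001], [0.0, -1.0, 0.0], [0.001, -0.0, -1.0]]
contact_force: [-1.0, 0.4, 3.1]
opening: 0.679
```

>>> play_rows --deltas '[{"claw":7.2,"x":0,"y":0,"z":0,"wx":0,"wy":0,"wz":0},{"claw":7.2,"x":0,"y":0,"z":0,"wx":0,"wy":0,"wz":0},{"claw":7.2,"x":0,"y":0,"z":0,"wx":0,"wy":0,"wz":0},{"claw":7.2,"x":0,"y":0,"z":-1,"wx":0,"wy":0,"wz":0},{"claw":7.2,"x":0,"y":0,"z":-2.5,"wx":0,"wy":0,"wz":0},{"claw":7.2,"x":0,"y":0,"z":-3.5,"wx":0,"wy":0,"wz":0},{"claw":7.2,"x":0,"y":2,"z":-1.5,"wx":0,"wy":0,"wz":0},{"claw":7.2,"x":0,"y":0,"z":0,"wx":0,"wy":0,"wz":0}]'

```text
time: 9.97
ee_pos: [0.5355, 0.1369, 0.1679]
eef_rot: [[1.0, -0.0, 0.007], [-0.0, -1.0, 0.001], [0.007, -0.001, -1.0]]
contact_force: [0.3, -0.6, -0.6]
opening: 0.842
```

```bash
python3 - <<'E'
from h import *
T=pose();im,d=arm.get_image("wrist");print(T[:3,3],arm.observe()["opening"])
cv2.imwrite("pics/w9.png",im)
print(go([.463,-.270,.11]))
E
```

```text
[0.5355071  0.13687623 0.1678941 ] 0.8444314654626348
(array([-7.169, 40.766,  5.508]), array([-0.03, -0.25, -0.05]))
```

View pics/w9.png

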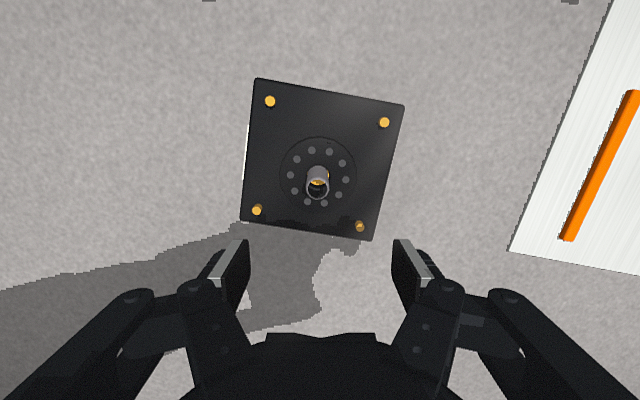

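>>> play_rows --deltas '[{"claw":8.0,"x":-0.6,"y":2.5,"z":0,"wx":0,"wy":0,"wz":0},{"claw":8.0,"x":-0.7,"y":4.0,"z":0,"wx":0,"wy":0,"wz":0},{"claw":8.0,"x":-0.7,"y":4.0,"z":0.5,"wx":0,"wy":0,"wz":0},{"claw":8.0,"x":-0.7,"y":4.0,"z":0.5,"wx":0,"wy":0,"wz":0},{"claw":8.0,"x":-0.7,"y":4.0,"z":0.5,"wx":0,"wy":0,"wz":0},{"claw":8.0,"x":-0.7,"y":4.0,"z":0.8,"wx":0,"wy":0,"wz":0},{"claw":7.0,"x":-0.7,"y":4.0,"z":0.8,"wx":0,"wy":0,"wz":0},{"claw":7.0,"x":-0.7,"y":4.0,"z":0.8,"wx":0,"wy":0,"wz":0},{"claw":7.0,"x":-0.7,"y":4.0,"z":0.8,"wx":0,"wy":0,"wz":0},{"claw":7.0,"x":-0.6,"y":4.0,"z":0.8,"wx":0,"wy":0,"wz":0},{"claw":7.0,"x":-0.4,"y":2.3,"z":0,"wx":0,"wy":0,"wz":0},{"claw":7.0,"x":0,"y":0,"z":0,"wx":0,"wy":0,"wz":0}]'

```text
time: 11.02
ee_pos: [0.4609, -0.273, 0.1069]
eef_rot: [[1.0, -0.004, -0.001], [-0.004, -1.0, 0.001], [-0.001, -0.001, -1.0]]
contact_force: [0.0, -0.5, 1.9]
opening: 0.823
```

>>> play_rows --deltas '[{"claw":7.0,"x":0,"y":0,"z":0,"wx":0,"wy":0,"wz":0},{"claw":7.0,"x":0,"y":0,"z":0,"wx":0,"wy":0,"wz":0}]'

```text
time: 11.18
ee_pos: [0.4622, -0.2688, 0.1077]
eef_rot: [[1.0, 0.0, -0.0], [0.0, -1.0, 0.001], [-0.0, -0.001, -1.0]]
contact_force: [0.6, -0.3, -0.2]
opening: 0.817
```

```bash
python3 - <<'E'
from h import *
T=pose();im,d=arm.get_image("wrist");cv2.imwrite("pics/w10.png",im);np.save("pics/w10T.npy",T)
print(T.round(4),pose()[:3,3])
E
```

```text
[[ 1.000e+00  5.000e-04 -5.000e-04  4.622e-01]
 [ 5.000e-04 -1.000e+00  9.000e-04 -2.688e-01]
 [-5.000e-04 -9.000e-04 -1.000e+00  1.077e-01]
 [ 0.000e+00  0.000e+00  0.000e+00  1.000e+00]] [ 0.46241174 -0.26857817  0.10794231]
```

View pics/w10.png

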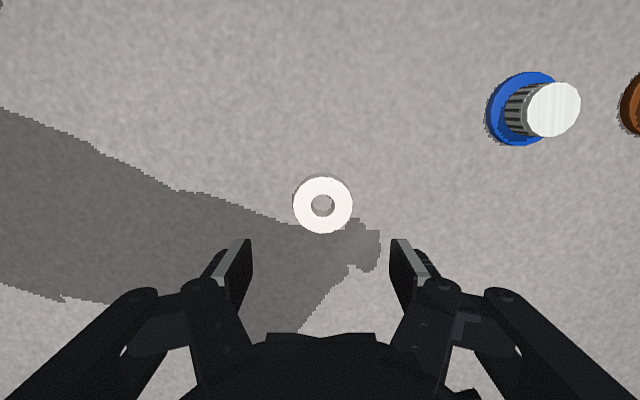

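```bash
cat >> h.py <<'E'
def white_ell(im,c,r,thr):
    g=cv2.cvtColor(im,cv2.COLOR_BGR2GRAY);x0,y0=int(c[0]-r),int(c[1]-r)
    s=cv2.resize(g[y0:y0+2*r,x0:x0+2*r],None,fx=4,fy=4,interpolation=cv2.INTER_CUBIC)
    m=cv2.morphologyEx((s>thr).astype(np.uint8),cv2.MORPH_OPEN,np.ones((7,7)))
    cs,h=cv2.findContours(m,cv2.RETR_CCOMP,cv2.CHAIN_APPROX_NONE)
    out=[]
    for k,q in enumerate(cs):
        if len(q)>80:
            e=cv2.fitEllipse(q);out.append(((np.array(e[0])+.5)/4-.5+[x0,y0],np.array(e[1])/4,h[0][k][3]))
    return out
E
python3 - <<'E'
from h import *
im=cv2.imread("pics/w10.png");T=np.load("pics/w10T.npy")
g=cv2.cvtColor(im,cv2.COLOR_BGR2GRAY);print(g[172:240:3,323],g[204,288:360:3])
for e in white_ell(im,(323,205),40,205): print(e, plane("wrist",e[0],.016,T))
E
```

```text
[160 141 252 245 244 243 243 239 166 165 167 169 169 156 149 233 242 242
 241 239 237 100 105] [161 160 247 242 243 243 243 246 137 161 163 167 167 163 173 109 242 241
 241 241 241 245 162 166]
(array([322.44913101, 204.56139755]), array([55.98129272, 58.93709564]), np.int32(-1)) [ 0.4647892 -0.2670076  0.016    ]
(array([322.47003937, 205.28105545]), array([23.08073235, 24.63772583]), np.int32(0)) [ 0.46480627 -0.26757761  0.016     ]
```

>>> play_rows --deltas '[{"claw":6.2,"x":0.24,"y":-0.16,"z":3,"wx":0,"wy":0,"wz":0},{"claw":6.2,"x":0,"y":0,"z":2.5,"wx":0,"wy":0,"wz":0},{"claw":6.2,"x":0,"y":0,"z":1,"wx":0,"wy":0,"wz":0},{"claw":6.2,"x":0,"y":0,"z":0,"wx":0,"wy":0,"wz":0},{"claw":6.2,"x":0,"y":0,"z":0,"wx":0,"wy":0,"wz":0},{"claw":6.2,"x":0,"y":0,"z":0,"wx":0,"wy":0,"wz":0}]'

```text
time: 11.73
ee_pos: [0.4654, -0.2683, 0.0447]
eef_rot: [[1.0, 0.001, 0.002], [0.001, -1.0, -0.001], [0.002, 0.001, -1.0]]
contact_force: [0.5, -0.5, 1.1]
opening: 0.722
```

```bash
python3 - <<'E'
from h import *
T=pose();im,d=arm.get_image("wrist");cv2.imwrite("pics/w11.png",im);np.save("pics/w11T.npy",T)
print(T.round(4),pose()[:3,3])
T0=np.load("pics/w10T.npy")
for e in white_ell(im,(321,243),60,205):
    print(e[0],e[1], plane("wrist",e[0],.016,T)); X=tri([ray("wrist",e[0],T),ray("wrist",(322.45,204.56),T0)]);print(X)
cv2.imwrite("pics/w11z.png",cv2.resize(im[180:340,200:440],None,fx=3.3,fy=3.3,interpolation=cv2.INTER_CUBIC))
E
```

```text
[[ 1.000e+00  8.000e-04  2.100e-03  4.654e-01]
 [ 8.000e-04 -1.000e+00 -1.000e-03 -2.683e-01]
 [ 2.100e-03  1.000e-03 -1.000e+00  4.470e-02]
 [ 0.000e+00  0.000e+00  0.000e+00  1.000e+00]] [ 0.46535394 -0.26837274  0.04473626]
[319.37807846 229.2412529 ] [47.10374832 79.41810608] [ 0.46605906 -0.25957733  0.016     ]
(array([ 0.46559261, -0.29248655, -0.06063999]), [0.0003180217123128412, 0.0003180217123129107])
```

View pics/w11z.png

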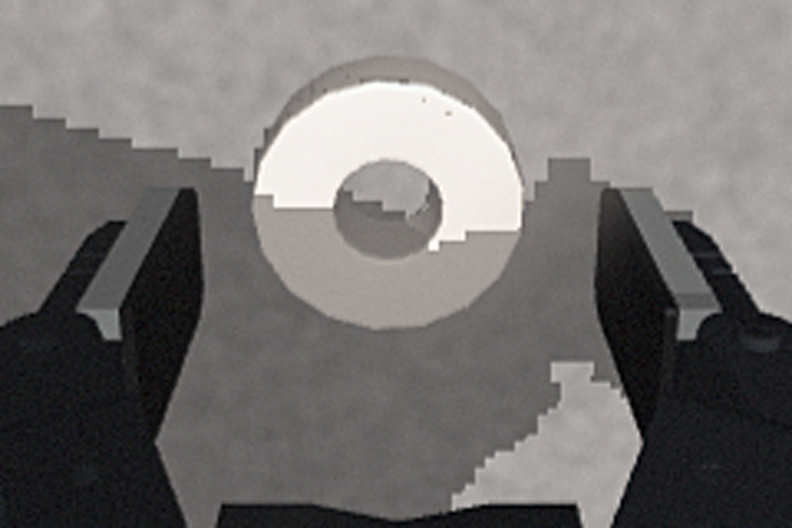

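```bash
python3 - <<'E'
from h import *
T=np.load("pics/w11T.npy");T0=np.load("pics/w10T.npy")
uv=(317.1,241.6);print(plane("wrist",uv,.016,T),tri([ray("wrist",uv,T),ray("wrist",(322.46,204.8),T0)]))
print(go([.4647,-.2675,.028]))
E
```

```text
[ 0.46481228 -0.26687803  0.016     ] (array([ 0.46480146, -0.26790932,  0.01385265]), [1.1698691649785243e-05, 1.1698691649921925e-05])
(array([-0.069, -0.089,  1.673]), array([ 0.07, -0.13,  0.04]))
```

>>> play_rows --deltas '[{"claw":6.2,"x":-0.15,"y":-0.1,"z":1.0,"wx":0,"wy":-0.1,"wz":0},{"claw":6.2,"x":0,"y":0,"z":0.65,"wx":0,"wy":0,"wz":0},{"claw":6.2,"x":0,"y":0,"z":0,"wx":0,"wy":0,"wz":0},{"claw":4.0,"x":0,"y":0,"z":0,"wx":0,"wy":0,"wz":0},{"claw":4.0,"x":0,"y":0,"z":0,"wx":0,"wy":0,"wz":0},{"claw":4.0,"x":0,"y":0,"z":0,"wx":0,"wy":0,"wz":0},{"claw":4.0,"x":0,"y":0,"z":0,"wx":0,"wy":0,"wz":0},{"claw":4.0,"x":0,"y":0,"z":0,"wx":0,"wy":0,"wz":0}]'

```text
time: 12.45
ee_pos: [0.4633, -0.2673, 0.027]
eef_rot: [[1.0, 0.0, -0.001], [0.0, -1.0, -0.0], [-0.001, 0.0, -1.0]]
contact_force: [0.1, -0.5, 1.7]
opening: 0.529
```

>>> play_rows --deltas '[{"claw":4.0,"x":0,"y":0,"z":-1,"wx":0,"wy":0,"wz":0},{"claw":4.0,"x":0,"y":0,"z":-3,"wx":0,"wy":0,"wz":0},{"claw":4.0,"x":0,"y":0,"z":-4,"wx":0,"wy":0,"wz":0},{"claw":4.0,"x":0,"y":0,"z":-4,"wx":0,"wy":0,"wz":0},{"claw":4.0,"x":0,"y":0,"z":-2,"wx":0,"wy":0,"wz":0},{"claw":4.0,"x":0,"y":0,"z":0,"wx":0,"wy":0,"wz":0}]'

```text
time: 12.95
ee_pos: [0.4648, -0.2681, 0.1726]
eef_rot: [[1.0, 0.0, 0.006], [0.0, -1.0, -0.005], [0.006, 0.005, -1.0]]
contact_force: [0.3, 0.2, -0.1]
opening: 0.527
```

```bash
python3 - <<'E'
from h import *
T=pose();im,d=arm.get_image("wrist");cv2.imwrite("pics/w12.png",im);np.save("pics/w12T.npy",T)
o=arm.observe();print(T.round(4),pose()[:3,3],o["opening"],o["contact_force"])
cv2.imwrite("pics/w12z.png",cv2.resize(im[200:320,240:400],None,fx=5,fy=5,interpolation=cv2.INTER_CUBIC))
E
```

```text
[[ 1.000e+00  4.000e-04  5.800e-03  4.648e-01]
 [ 4.000e-04 -1.000e+00 -4.700e-03 -2.681e-01]
 [ 5.800e-03  4.700e-03 -1.000e+00  1.726e-01]
 [ 0.000e+00  0.000e+00  0.000e+00  1.000e+00]] [ 0.46397181 -0.26756726  0.16960891] 0.5252090016435326 [-0.12859489  0.6580592  -1.51042628]
```

View pics/w12z.png

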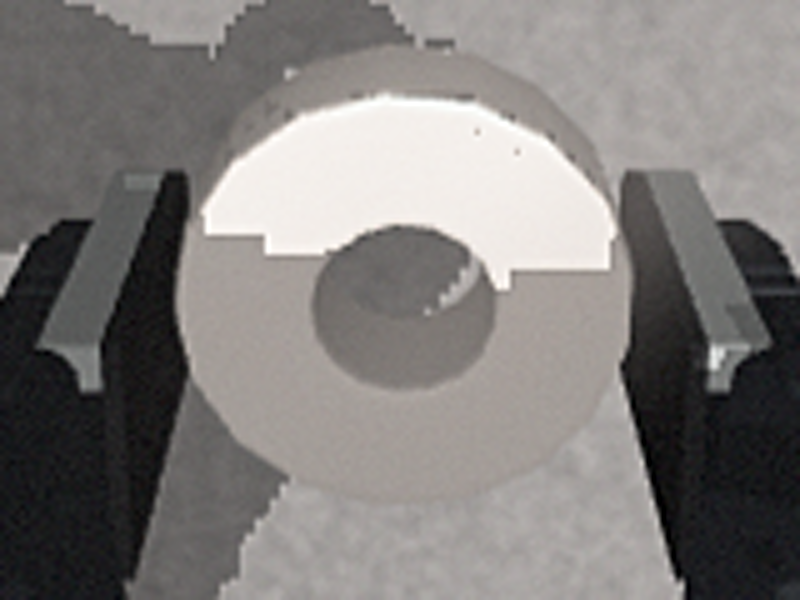

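```bash
python3 - <<'E'
from h import *
D=plane_tool((320.5,261.0),.011);print(D)
T=pose();tg=POST-np.array([D[0],-D[1],0]);tg[2]=.15
print(tg,go(tg))
E
```

```text
[0.00120905 0.00054783 0.011     ]
[0.53398095 0.15890783 0.15      ] (array([  7.01 , -42.65 ,   1.868]), array([ 0.15, -0.16,  0.02]))
```

>>> play_rows --deltas '[{"claw":4.0,"x":0.4,"y":-2.1,"z":0,"wx":0,"wy":0,"wz":0},{"claw":4.0,"x":0.7,"y":-4.0,"z":0,"wx":0,"wy":0,"wz":0},{"claw":4.0,"x":0.7,"y":-4.0,"z":0,"wx":0,"wy":0,"wz":0},{"claw":4.0,"x":0.7,"y":-4.0,"z":0,"wx":0,"wy":0,"wz":0},{"claw":4.0,"x":0.7,"y":-4.0,"z":0,"wx":0,"wy":0,"wz":0},{"claw":4.0,"x":0.7,"y":-4.0,"z":0,"wx":0,"wy":0,"wz":0},{"claw":4.0,"x":0.7,"y":-4.0,"z":0,"wx":0,"wy":0,"wz":0},{"claw":4.0,"x":0.7,"y":-4.0,"z":0,"wx":0,"wy":0,"wz":0},{"claw":4.0,"x":0.7,"y":-4.0,"z":0,"wx":0,"wy":0,"wz":0},{"claw":4.0,"x":0.6,"y":-4.0,"z":0.4,"wx":0,"wy":0,"wz":0},{"claw":4.0,"x":0.4,"y":-3.0,"z":0.6,"wx":0,"wy":0,"wz":0},{"claw":4.0,"x":0,"y":-1.5,"z":0.7,"wx":0,"wy":0,"wz":0}]'

```text
time: 14.0
ee_pos: [0.5328, 0.1622, 0.1484]
eef_rot: [[1.0, 0.003, -0.002], [0.003, -1.0, 0.0], [-0.002, -0.0, -1.0]]
contact_force: [-0.4, -0.2, -1.4]
opening: 0.526
```

>>> play_rows --deltas '[{"claw":4.0,"x":0,"y":0,"z":0,"wx":0,"wy":0,"wz":0},{"claw":4.0,"x":0,"y":0,"z":0,"wx":0,"wy":0,"wz":0},{"claw":4.0,"x":0,"y":0,"z":0,"wx":0,"wy":0,"wz":0},{"claw":4.0,"x":0,"y":0,"z":0,"wx":0,"wy":0,"wz":0}]'

```text
time: 14.33
ee_pos: [0.5332, 0.1578, 0.1498]
eef_rot: [[1.0, -0.001, -0.001], [-0.001, -1.0, -0.0], [-0.001, 0.0, -1.0]]
contact_force: [-0.0, 0.1, -0.7]
opening: 0.526
```

```bash
python3 - <<'E'
from h import *
T=pose();im,d=arm.get_image("wrist");cv2.imwrite("pics/w13.png",im)
o=arm.observe();print(T.round(4),pose()[:3,3],o["opening"],o["contact_force"],o["time"])
cv2.imwrite("pics/w13z.png",cv2.resize(im[200:320,240:400],None,fx=5,fy=5,interpolation=cv2.INTER_CUBIC))
print(go([.53398,.15890,.133]))
E
```

```text
[[ 1.000e+00 -9.000e-04 -1.300e-03  5.332e-01]
 [-9.000e-04 -1.000e+00 -1.000e-04  1.578e-01]
 [-1.300e-03  1.000e-04 -1.000e+00  1.498e-01]
 [ 0.000e+00  0.000e+00  0.000e+00  1.000e+00]] [0.53330248 0.15779172 0.14989729] 0.527122864595705 [-0.72936074  0.10732418 -0.01442194] 14.3833
(array([ 0.069, -0.111,  1.69 ]), array([ 0.  ,  0.06, -0.06]))
```

View pics/w13z.png

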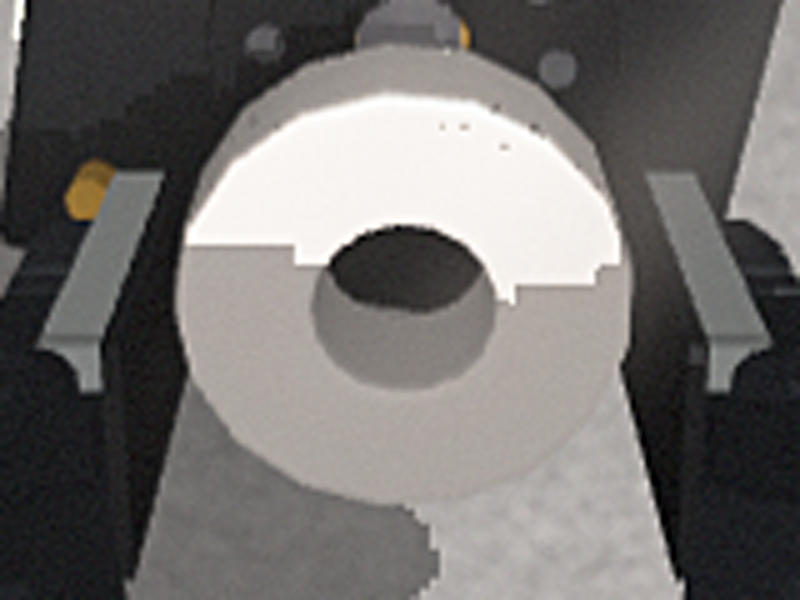

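Same held position. Correct and lower to just above the tip.

>>> play_rows --deltas '[{"claw":4.0,"x":0.07,"y":-0.1,"z":1.0,"wx":0,"wy":0,"wz":0},{"claw":4.0,"x":0,"y":0,"z":0.7,"wx":0,"wy":0,"wz":0},{"claw":4.0,"x":0,"y":0,"z":0,"wx":0,"wy":0,"wz":0},{"claw":4.0,"x":0,"y":0,"z":0,"wx":0,"wy":0,"wz":0},{"claw":4.0,"x":0,"y":0,"z":0,"wx":0,"wy":0,"wz":0},{"claw":4.0,"x":0,"y":0,"z":0,"wx":0,"wy":0,"wz":0}]'

```text
time: 14.88
ee_pos: [0.534, 0.1598, 0.1329]
eef_rot: [[1.0, 0.0, -0.001], [0.0, -1.0, 0.0], [-0.001, -0.0, -1.0]]
contact_force: [0.1, -0.3, -0.5]
opening: 0.524
```

>>> play_rows --deltas '[{"claw":4.0,"x":0,"y":0.09,"z":0,"wx":0,"wy":0,"wz":0},{"claw":4.0,"x":0,"y":0,"z":0.2,"wx":0,"wy":0,"wz":0},{"claw":4.0,"x":0,"y":0,"z":0,"wx":0,"wy":0,"wz":0},{"claw":4.0,"x":0,"y":0,"z":0,"wx":0,"wy":0,"wz":0}]'

```text
time: 15.22
ee_pos: [0.5338, 0.1589, 0.1306]
eef_rot: [[1.0, 0.0, -0.001], [0.0, -1.0, -0.0], [-0.001, 0.0, -1.0]]
contact_force: [0.3, -0.1, -1.0]
opening: 0.528
```

>>> play_rows --deltas '[{"claw":4.0,"x":0,"y":0,"z":0.3,"wx":0,"wy":0,"wz":0},{"claw":4.0,"x":0,"y":0,"z":0.4,"wx":0,"wy":0,"wz":0},{"claw":4.0,"x":0,"y":0,"z":0.4,"wx":0,"wy":0,"wz":0},{"claw":4.0,"x":0,"y":0,"z":0,"wx":0,"wy":0,"wz":0},{"claw":4.0,"x":0,"y":0,"z":0,"wx":0,"wy":0,"wz":0}]'

```text
time: 15.63
ee_pos: [0.5337, 0.1589, 0.1193]
eef_rot: [[1.0, 0.0, -0.002], [0.0, -1.0, -0.0], [-0.002, 0.0, -1.0]]
contact_force: [0.2, 0.4, -0.4]
opening: 0.527
```

>>> play_rows --deltas '[{"claw":4.0,"x":0.02,"y":0,"z":0.6,"wx":0,"wy":0,"wz":0},{"claw":4.0,"x":0,"y":0,"z":0.8,"wx":0,"wy":0,"wz":0},{"claw":4.0,"x":0,"y":0,"z":0.6,"wx":0,"wy":0,"wz":0},{"claw":4.0,"x":0,"y":0,"z":0,"wx":0,"wy":0,"wz":0},{"claw":4.0,"x":0,"y":0,"z":0,"wx":0,"wy":0,"wz":0},{"claw":4.0,"x":0,"y":0,"z":0,"wx":0,"wy":0,"wz":0}]'

```text
time: 16.13
ee_pos: [0.5341, 0.159, 0.0997]
eef_rot: [[1.0, 0.0, -0.001], [0.0, -1.0, 0.0], [-0.001, -0.0, -1.0]]
contact_force: [-0.7, 0.7, -0.4]
opening: 0.528
```

>>> play_rows --deltas '[{"claw":4.0,"x":0,"y":0,"z":0.2,"wx":0,"wy":0,"wz":0},{"claw":4.0,"x":0,"y":0,"z":0,"wx":0,"wy":0,"wz":0},{"claw":4.0,"x":0,"y":0,"z":0,"wx":0,"wy":0,"wz":0}]'

```text
time: 16.38
ee_pos: [0.534, 0.1589, 0.0978]
eef_rot: [[1.0, 0.0, -0.001], [0.0, -1.0, 0.0], [-0.001, -0.0, -1.0]]
contact_force: [0.1, -0.3, -0.8]
opening: 0.523
```

>>> play_rows --deltas '[{"claw":4.0,"x":0,"y":0,"z":0.1,"wx":0,"wy":0,"wz":0},{"claw":4.0,"x":0,"y":0,"z":0,"wx":0,"wy":0,"wz":0},{"claw":4.0,"x":0,"y":0,"z":0,"wx":0,"wy":0,"wz":0}]'

```text
time: 16.63
ee_pos: [0.534, 0.1589, 0.0967]
eef_rot: [[1.0, 0.0, -0.001], [0.0, -1.0, 0.0], [-0.001, -0.0, -1.0]]
contact_force: [0.6, -0.1, -0.8]
opening: 0.526
```

>>> play_rows --deltas '[{"claw":4.0,"x":0,"y":0,"z":0.1,"wx":0,"wy":0,"wz":0},{"claw":4.0,"x":0,"y":0,"z":0,"wx":0,"wy":0,"wz":0},{"claw":4.0,"x":0,"y":0,"z":0,"wx":0,"wy":0,"wz":0}]'

```text
time: 16.88
ee_pos: [0.534, 0.1589, 0.0956]
eef_rot: [[1.0, 0.0, -0.001], [0.0, -1.0, -0.0], [-0.001, 0.0, -1.0]]
contact_force: [-0.3, -0.2, -0.4]
opening: 0.529
```

>>> play_rows --deltas '[{"claw":4.0,"x":0,"y":0,"z":0.05,"wx":0,"wy":0,"wz":0},{"claw":4.0,"x":0,"y":0,"z":0,"wx":0,"wy":0,"wz":0},{"claw":4.0,"x":0,"y":0,"z":0,"wx":0,"wy":0,"wz":0}]'

```text
time: 17.13
ee_pos: [0.534, 0.1589, 0.0952]
eef_rot: [[1.0, 0.0, -0.001], [0.0, -1.0, -0.0], [-0.001, 0.0, -1.0]]
contact_force: [-0.5, 0.3, -1.1]
opening: 0.527
```

>>> play_rows --deltas '[{"claw":4.0,"x":0,"y":0,"z":0.05,"wx":0,"wy":0,"wz":0},{"claw":4.0,"x":0,"y":0,"z":0,"wx":0,"wy":0,"wz":0},{"claw":4.0,"x":0,"y":0,"z":0,"wx":0,"wy":0,"wz":0}]'

```text
time: 17.38
ee_pos: [0.534, 0.1589, 0.0948]
eef_rot: [[1.0, 0.0, -0.001], [0.0, -1.0, -0.0], [-0.001, 0.0, -1.0]]
contact_force: [-1.3, 0.5, 2.6]
opening: 0.529
```

>>> play_rows --deltas '[{"claw":6.0,"x":0,"y":0,"z":0,"wx":0,"wy":0,"wz":0},{"claw":6.0,"x":0,"y":0,"z":0,"wx":0,"wy":0,"wz":0},{"claw":6.0,"x":0,"y":0,"z":0,"wx":0,"wy":0,"wz":0},{"claw":6.0,"x":0,"y":0,"z":-0.8,"wx":0,"wy":0,"wz":0},{"claw":6.0,"x":0,"y":0,"z":-2.5,"wx":0,"wy":0,"wz":0},{"claw":6.0,"x":0,"y":1,"z":-3,"wx":0,"wy":0,"wz":0},{"claw":6.0,"x":0.4,"y":2.7,"z":0,"wx":0,"wy":0,"wz":0},{"claw":6.0,"x":0.8,"y":4,"z":0,"wx":0,"wy":0,"wz":0},{"claw":6.0,"x":0.8,"y":4,"z":0,"wx":0,"wy":0,"wz":0},{"claw":6.0,"x":0.8,"y":4,"z":0,"wx":0,"wy":0,"wz":0},{"claw":6.0,"x":0.8,"y":4,"z":0,"wx":0,"wy":0,"wz":0},{"claw":6.0,"x":0.8,"y":4,"z":0,"wx":0,"wy":0,"wz":0}]'

```text
time: 18.38
ee_pos: [0.5783, -0.0801, 0.1585]
eef_rot: [[1.0, 0.0, -0.0], [0.0, -1.0, -0.0], [-0.0, 0.0, -1.0]]
contact_force: [1.2, -0.2, -0.2]
opening: 0.7
```

>>> play_rows --deltas '[{"claw":6.0,"x":0.8,"y":4,"z":0,"wx":0,"wy":0,"wz":0},{"claw":6.0,"x":0.8,"y":4,"z":0.6,"wx":0,"wy":0,"wz":0},{"claw":6.0,"x":0.8,"y":3,"z":1.0,"wx":0,"wy":0,"wz":0},{"claw":6.0,"x":0.4,"y":1,"z":1.0,"wx":0,"wy":0,"wz":0},{"claw":6.0,"x":0,"y":0,"z":0,"wx":0,"wy":0,"wz":0},{"claw":6.0,"x":0,"y":0,"z":0,"wx":0,"wy":0,"wz":0},{"claw":6.0,"x":0,"y":0,"z":0,"wx":0,"wy":0,"wz":0}]'

```text
time: 18.97
ee_pos: [0.6063, -0.1971, 0.1324]
eef_rot: [[1.0, 0.001, -0.001], [0.001, -1.0, -0.0], [-0.001, 0.0, -1.0]]
contact_force: [0.2, 0.2, 0.4]
opening: 0.705
```

```bash
python3 - <<'E'
from h import *
T=pose();im,d=arm.get_image("wrist");cv2.imwrite("pics/w14.png",im);np.save("pics/w14T.npy",T)
o=arm.observe();print(T.round(4),pose()[:3,3],o["time"])
im,d=arm.get_image("side");cv2.imwrite("pics/s14.png",cv2.resize(im[150:300,230:430],None,fx=4,fy=4,interpolation=cv2.INTER_CUBIC))
E
```

```text
[[ 1.000e+00  1.100e-03 -7.000e-04  6.063e-01]
 [ 1.100e-03 -1.000e+00 -0.000e+00 -1.971e-01]
 [-7.000e-04  0.000e+00 -1.000e+00  1.324e-01]
 [ 0.000e+00  0.000e+00  0.000e+00  1.000e+00]] [ 0.60636839 -0.19687702  0.13267373] 19.0167
```

View pics/w14.png

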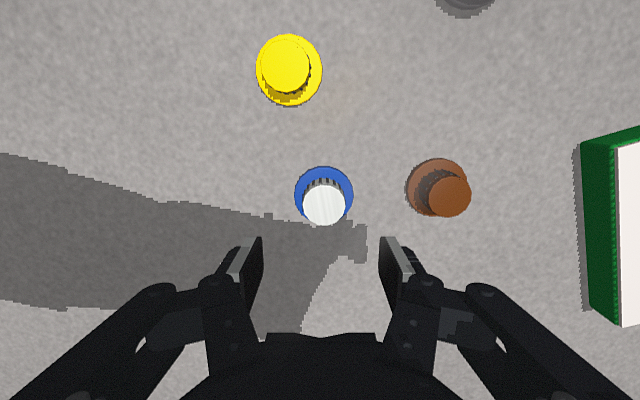

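View pics/s14.png

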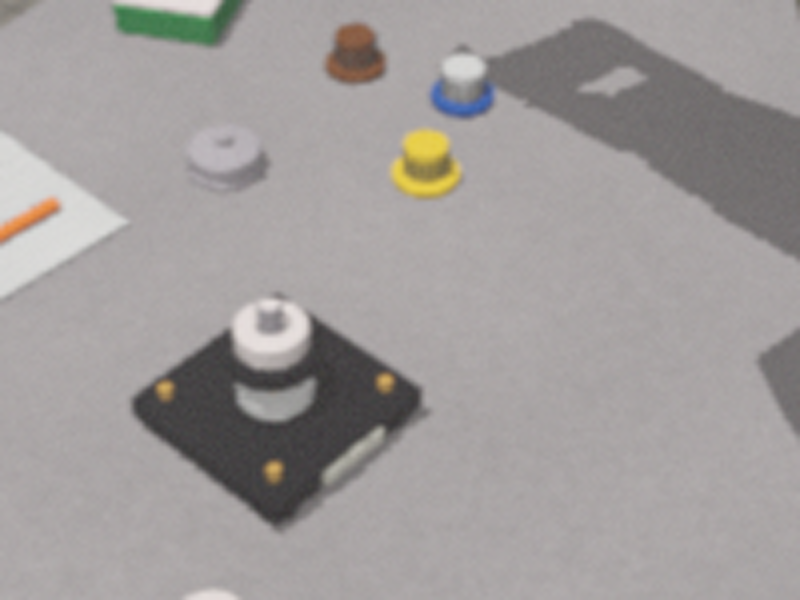

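```bash
python3 - <<'E'
from h import *
im=cv2.imread("pics/w14.png");T=np.load("pics/w14T.npy")
for e in white_ell(im,(324,205),30,215): print(e,plane("wrist",e[0],.033,T))
b=((im[...,0].astype(int)-im[...,2])>60).astype(np.uint8);b[:150]=0;b[240:]=0;b[:,:280]=0;b[:,370:]=0
ys,xs=np.nonzero(b);print(xs.min(),xs.max(),ys.min(),ys.max())
e=white_ell(im,(324,205),30,215)[0];X=plane("wrist",e[0],.033,T);print(go([X[0]-.0009,X[1],.06]))
E
```

```text
(array([323.59133148, 204.77939796]), array([39.61991882, 41.5098381 ]), np.int32(-1)) [ 0.60977477 -0.19808675  0.033     ]
294 353 167 218
(array([0.249, 0.117, 7.267]), array([0.02, 0.01, 0.1 ]))
```

>>> play_rows --deltas '[{"claw":5.6,"x":0.25,"y":0.1,"z":3,"wx":0,"wy":0,"wz":0},{"claw":5.6,"x":0,"y":0,"z":3,"wx":0,"wy":0,"wz":0},{"claw":5.6,"x":0,"y":0,"z":1.2,"wx":0,"wy":0,"wz":0},{"claw":5.6,"x":0,"y":0,"z":0,"wx":0,"wy":0,"wz":0},{"claw":5.6,"x":0,"y":0,"z":0,"wx":0,"wy":0,"wz":0},{"claw":5.6,"x":0,"y":0,"z":0,"wx":0,"wy":0,"wz":0}]'

```text
time: 19.57
ee_pos: [0.6095, -0.1991, 0.0617]
eef_rot: [[1.0, 0.001, 0.001], [0.001, -1.0, -0.001], [0.001, 0.001, -1.0]]
contact_force: [-0.6, 0.5, 0.0]
opening: 0.655
```

```bash
python3 - <<'E'
from h import *
T=pose();im,d=arm.get_image("wrist");cv2.imwrite("pics/w15.png",im);np.save("pics/w15T.npy",T)
print(T.round(4))
cv2.imwrite("pics/w15z.png",cv2.resize(im[180:340,200:440],None,fx=3.3,fy=3.3,interpolation=cv2.INTER_CUBIC))
E
```

```text
[[ 1.000e+00  7.000e-04  1.300e-03  6.095e-01]
 [ 7.000e-04 -1.000e+00 -1.000e-03 -1.991e-01]
 [ 1.300e-03  1.000e-03 -1.000e+00  6.170e-02]
 [ 0.000e+00  0.000e+00  0.000e+00  1.000e+00]]
```

View pics/w15z.png

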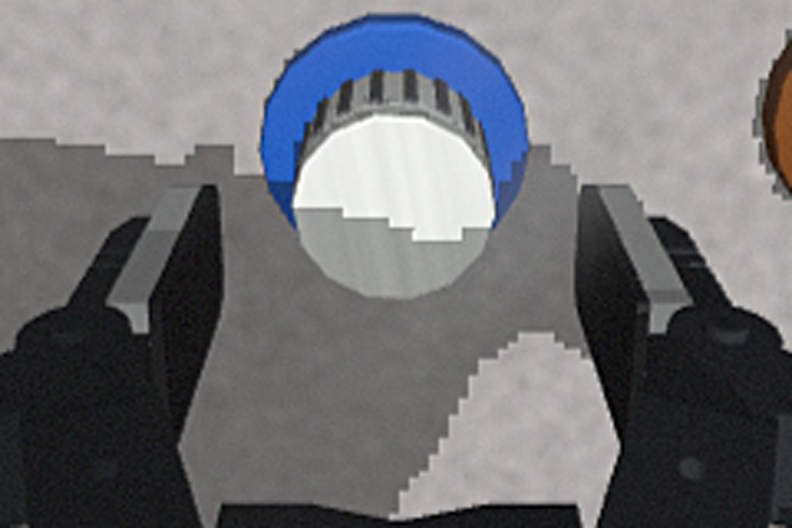

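```bash
python3 - <<'E'
from h import *
T=np.load("pics/w15T.npy");T0=np.load("pics/w14T.npy")
uv=(318.9,242.1);X=plane("wrist",uv,.033,T);print(X,tri([ray("wrist",uv,T),ray("wrist",(323.6,204.8),T0)]))
print(go([X[0]-.0009,X[1],.037]))
E
```

```text
[ 0.60982282 -0.19799485  0.033     ] (array([ 0.60980496, -0.19835478,  0.03224875]), [1.4445958124809063e-05, 1.4445958124590683e-05])
(array([-0.054, -0.12 ,  2.474]), array([ 0.06, -0.08,  0.03]))
```

>>> play_rows --deltas '[{"claw":5.6,"x":-0.06,"y":-0.1,"z":1.3,"wx":0,"wy":0,"wz":0},{"claw":5.6,"x":0,"y":0,"z":1.1,"wx":0,"wy":0,"wz":0},{"claw":5.6,"x":0,"y":0,"z":0,"wx":0,"wy":0,"wz":0},{"claw":5.6,"x":0,"y":0,"z":0,"wx":0,"wy":0,"wz":0},{"claw":2.8,"x":0,"y":0,"z":0,"wx":0,"wy":0,"wz":0},{"claw":2.8,"x":0,"y":0,"z":0,"wx":0,"wy":0,"wz":0},{"claw":2.8,"x":0,"y":0,"z":0,"wx":0,"wy":0,"wz":0},{"claw":2.8,"x":0,"y":0,"z":0,"wx":0,"wy":0,"wz":0},{"claw":2.8,"x":0,"y":0,"z":0,"wx":0,"wy":0,"wz":0}]' --grip_force 40

```text
time: 20.37
ee_pos: [0.6082, -0.1982, 0.0362]
eef_rot: [[1.0, 0.0, -0.0], [0.0, -1.0, -0.0], [-0.0, 0.0, -1.0]]
contact_force: [0.2, -0.1, 3.5]
opening: 0.381
```

```bash
python3 - <<'E'
from h import *
T=pose();im,d=arm.get_image("wrist");cv2.imwrite("pics/w16.png",im)
o=arm.observe();print(T.round(4),o["opening"],o["contact_force"])
cv2.imwrite("pics/w16z.png",cv2.resize(im[200:320,240:400],None,fx=5,fy=5,interpolation=cv2.INTER_CUBIC))
E
```

```text
[[ 1.000e+00  3.000e-04 -3.000e-04  6.082e-01]
 [ 3.000e-04 -1.000e+00 -4.000e-04 -1.982e-01]
 [-3.000e-04  4.000e-04 -1.000e+00  3.620e-02]
 [ 0.000e+00  0.000e+00  0.000e+00  1.000e+00]] 0.3853178099439544 [0.46947259 0.07472695 4.99603879]
```

View pics/w16z.png

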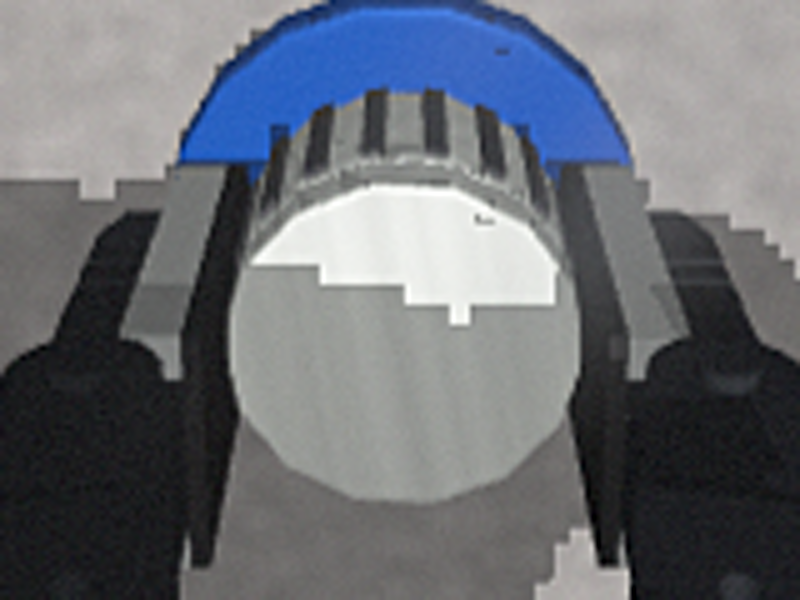

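>>> play_rows --deltas '[{"claw":2.8,"x":0,"y":0,"z":-1,"wx":0,"wy":0,"wz":0},{"claw":2.8,"x":0,"y":0,"z":-3,"wx":0,"wy":0,"wz":0},{"claw":2.8,"x":0,"y":0,"z":-4,"wx":0,"wy":0,"wz":0},{"claw":2.8,"x":0,"y":0,"z":-4,"wx":0,"wy":0,"wz":0},{"claw":2.8,"x":0,"y":0,"z":-2,"wx":0,"wy":0,"wz":0},{"claw":2.8,"x":0,"y":0,"z":0,"wx":0,"wy":0,"wz":0},{"claw":2.8,"x":0,"y":0,"z":0,"wx":0,"wy":0,"wz":0}]'

```text
time: 21.0
ee_pos: [0.6082, -0.198, 0.1768]
eef_rot: [[1.0, 0.0, 0.0], [0.0, -1.0, -0.001], [0.0, 0.001, -1.0]]
contact_force: [-1.0, -0.1, -1.9]
opening: 0.385
```

```bash
cat >> h.py <<'E'
def circ_c(ext,r,tz):
    """centre (tool x,y) of a level circle of radius r at tool z from its image extents (l,r,t,b), by forward projection"""
    from scipy.optimize import fsolve
    a=np.linspace(0,2*np.pi,721)
    def f(c):
        p=np.array([proj("wrist",np.array([c[0]+r*np.cos(t),c[1]+r*np.sin(t),tz]),np.eye(4)) for t in a])
        return [(p[:,0].max()+p[:,0].min())/2-(ext[0]+ext[1])/2,(p[:,1].max()+p[:,1].min())/2-(ext[2]+ext[3])/2]
    return fsolve(f,[0,0])
E
python3 - <<'E'
from h import *
T=pose();im,d=arm.get_image("wrist");cv2.imwrite("pics/w17.png",im)
o=arm.observe();print(T.round(4),pose()[:3,3],o["opening"],o["contact_force"])
cv2.imwrite("pics/w17z.png",cv2.resize(im[200:320,240:400],None,fx=5,fy=5,interpolation=cv2.INTER_CUBIC))
Tp=np.load("pics/w3T.npy")
ct=circ_c((305.0,330.5,239.7,262.5),.0065,.0143);print("post tool",ct)
P=Tp@np.array([*ct,.0143,1]);print(P)
E
```

```text
[[ 1.000e+00  4.000e-04  5.000e-04  6.082e-01]
 [ 4.000e-04 -1.000e+00 -6.000e-04 -1.980e-01]
 [ 5.000e-04  6.000e-04 -1.000e+00  1.768e-01]
 [ 0.000e+00  0.000e+00  0.000e+00  1.000e+00]] [ 0.60773201 -0.19786699  0.17513923] 0.3803208978227117 [ 0.4731243   0.11526742 -1.27245598]Traceback (most recent call last):
  File "<stdin>", line 6, in <module>
  File "h.py", line 56, in circ_c
    return fsolve(f,[0,0])
    res = _root_hybr(_wrapped_func, x0, args, jac=fprime, **options)
    retval = _minpack._hybrd(func, x0, args, 1, xtol, maxfev,
                             ml, mu, epsfcn, factor, diag)
    return func(*fargs)
  File "h.py", line 54, in f
    p=np.array([proj("wrist",np.array([c[0]+r*np.cos(t),c[1]+r*np.sin(t),tz]),np.eye(4)) for t in a])
                ~~~~^^^^^^^^^^^^^^^^^^^^^^^^^^^^^^^^^^^^^^^^^^^^^^^^^^^^^^^^^^^^^^^^^^^^
  File "h.py", line 20, in proj
    c=arm.get_calibration(n);K=np.array(c["camera_matrix"])
ValueError: time passes only in moves, steps and waits
```

View pics/w17z.png

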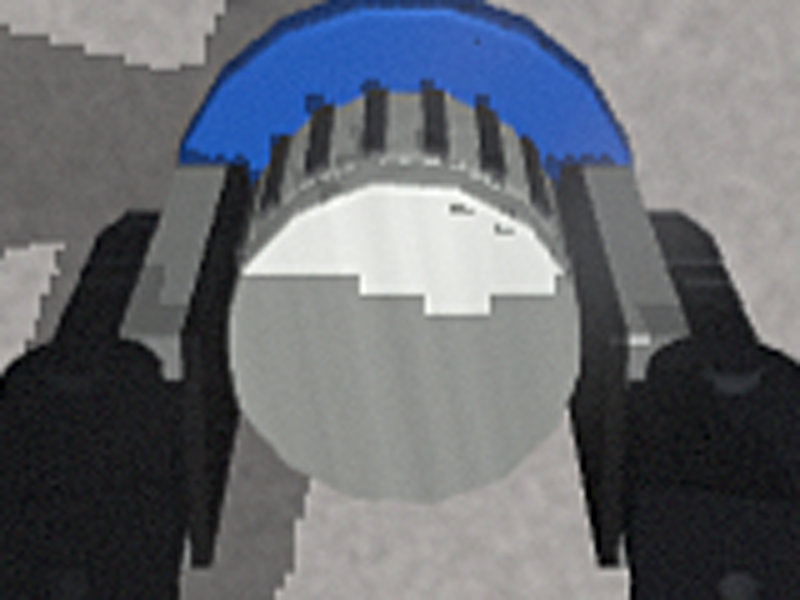

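```bash
python3 - <<'E'
from h import *
def cen(l,r,t,b,tz):
    u=(l+r)/2
    A=plane_tool((u,t),tz);B=plane_tool((u,b),tz);return (A+B)/2, np.linalg.norm(A-B)
pc,dp=cen(305.0,330.5,239.7,262.5,.0143);print(pc,dp)
Tp=np.load("pics/w3T.npy");P=Tp@np.append(pc,1);print("post",P)
z=lambda x,o:o+(x+.5)/5-.5
cc,dc=cen(z(231,240),z(580,240),z(185,200),z(502,200),.0032);print(cc,dc)
sc,ds=cen(z(313,240),z(496,240),z(225,200),z(388,200),.011);print("spacer",sc,ds)
T=pose();tg=P[:3]-np.array([cc[0],-cc[1],0]);tg[2]=.16;print(tg,go(tg))
E
```

```text
[-0.0001649  -0.00303746  0.0143    ] 0.012553121439484385
post [0.53515647 0.15826629 0.10198578 1.        ]
[0.00130175 0.00054998 0.0032    ] 0.03321725749183637
spacer [0.00120602 0.00065109 0.011     ] 0.017874313508795613
[0.53385472 0.15881626 0.16      ] (array([ -7.371, -35.671,   1.541]), array([-0.02,  0.12,  0.02]))
```

>>> play_rows --deltas '[{"claw":2.8,"x":-0.4,"y":-2.0,"z":0,"wx":0,"wy":0,"wz":0},{"claw":2.8,"x":-0.8,"y":-4.0,"z":0,"wx":0,"wy":0,"wz":0},{"claw":2.8,"x":-0.8,"y":-4.0,"z":0,"wx":0,"wy":0,"wz":0},{"claw":2.8,"x":-0.8,"y":-4.0,"z":0,"wx":0,"wy":0,"wz":0},{"claw":2.8,"x":-0.8,"y":-4.0,"z":0,"wx":0,"wy":0,"wz":0},{"claw":2.8,"x":-0.8,"y":-4.0,"z":0,"wx":0,"wy":0,"wz":0},{"claw":2.8,"x":-0.8,"y":-4.0,"z":0,"wx":0,"wy":0,"wz":0},{"claw":2.8,"x":-0.8,"y":-4.0,"z":0,"wx":0,"wy":0,"wz":0},{"claw":2.8,"x":-0.8,"y":-3.5,"z":0.7,"wx":0,"wy":0,"wz":0},{"claw":2.8,"x":-0.5,"y":-2.2,"z":0.8,"wx":0,"wy":0,"wz":0},{"claw":2.8,"x":0,"y":0,"z":0,"wx":0,"wy":0,"wz":0},{"claw":2.8,"x":0,"y":0,"z":0,"wx":0,"wy":0,"wz":0}]'

```text
time: 22.05
ee_pos: [0.5339, 0.1597, 0.1588]
eef_rot: [[1.0, 0.003, -0.005], [0.003, -1.0, -0.001], [-0.005, 0.001, -1.0]]
contact_force: [0.3, -0.3, -1.7]
opening: 0.381
```

>>> play_rows --deltas '[{"claw":2.8,"x":0,"y":0,"z":0.9,"wx":0,"wy":0,"wz":0},{"claw":2.8,"x":0,"y":0,"z":0,"wx":0,"wy":0,"wz":0},{"claw":2.8,"x":0,"y":0,"z":0,"wx":0,"wy":0,"wz":0},{"claw":2.8,"x":0,"y":0,"z":0,"wx":0,"wy":0,"wz":0}]'

```text
time: 22.38
ee_pos: [0.5352, 0.1581, 0.1516]
eef_rot: [[1.0, -0.001, -0.002], [-0.001, -1.0, -0.0], [-0.002, 0.0, -1.0]]
contact_force: [0.4, -0.7, -0.7]
opening: 0.38
```

```bash
python3 - <<'E'
from h import *
T=pose();im,d=arm.get_image("wrist")
o=arm.observe();print(T.round(4),pose()[:3,3],o["contact_force"],o["time"])
cv2.imwrite("pics/w18z.png",cv2.resize(im[160:320,220:420],None,fx=4,fy=4,interpolation=cv2.INTER_CUBIC))
print(go([.53386,.15882,.141]))
E
```

```text
[[ 1.000e+00 -9.000e-04 -1.500e-03  5.352e-01]
 [-9.000e-04 -1.000e+00 -1.000e-04  1.581e-01]
 [-1.500e-03  1.000e-04 -1.000e+00  1.516e-01]
 [ 0.000e+00  0.000e+00  0.000e+00  1.000e+00]] [0.53521855 0.15826205 0.15177499] [ 0.13525676  0.63795035 -0.72268934] 22.4333
(array([-0.135, -0.056,  1.078]), array([ 0.  ,  0.06, -0.04]))
```

View pics/w18z.png

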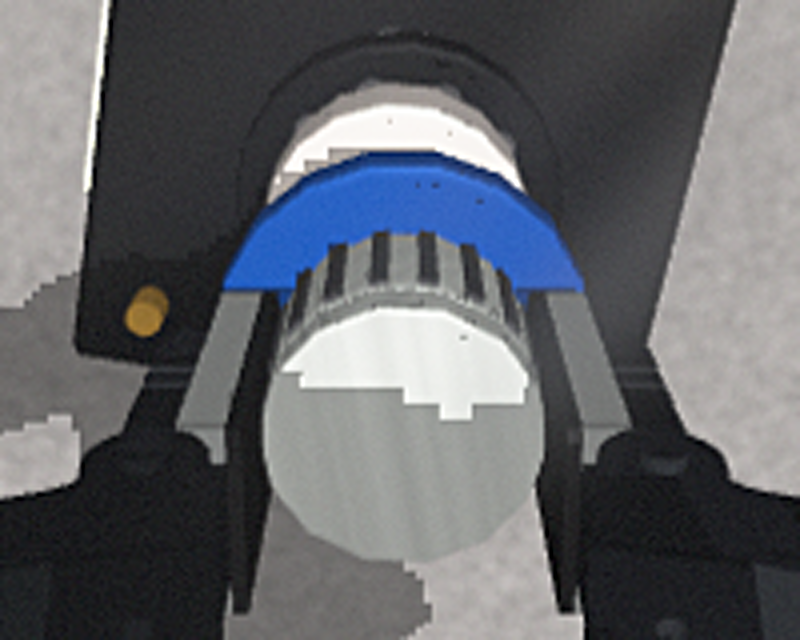

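>>> play_rows --deltas '[{"claw":2.8,"x":-0.13,"y":-0.05,"z":0.5,"wx":0,"wy":0,"wz":0},{"claw":2.8,"x":0,"y":0,"z":0.5,"wx":0,"wy":0,"wz":0},{"claw":2.8,"x":0,"y":0,"z":0,"wx":0,"wy":0,"wz":0},{"claw":2.8,"x":0,"y":0,"z":0,"wx":0,"wy":0,"wz":0},{"claw":2.8,"x":0,"y":0,"z":0,"wx":0,"wy":0,"wz":0}]'

```text
time: 22.85
ee_pos: [0.5337, 0.1594, 0.1417]
eef_rot: [[1.0, 0.0, -0.001], [0.0, -1.0, -0.0], [-0.001, 0.0, -1.0]]
contact_force: [0.9, 0.5, -0.9]
opening: 0.377
```

>>> play_rows --deltas '[{"claw":2.8,"x":0.01,"y":0.06,"z":0.1,"wx":0,"wy":0,"wz":0},{"claw":2.8,"x":0,"y":0,"z":0,"wx":0,"wy":0,"wz":0},{"claw":2.8,"x":0,"y":0,"z":0,"wx":0,"wy":0,"wz":0}]'

```text
time: 23.1
ee_pos: [0.5338, 0.1588, 0.1408]
eef_rot: [[1.0, 0.0, -0.001], [0.0, -1.0, 0.0], [-0.001, -0.0, -1.0]]
contact_force: [0.6, 0.4, -1.6]
opening: 0.38
```

>>> play_rows --deltas '[{"claw":2.8,"x":0,"y":0,"z":0.25,"wx":0,"wy":0,"wz":0},{"claw":2.8,"x":0,"y":0,"z":0.3,"wx":0,"wy":0,"wz":0},{"claw":2.8,"x":0,"y":0,"z":0,"wx":0,"wy":0,"wz":0},{"claw":2.8,"x":0,"y":0,"z":0,"wx":0,"wy":0,"wz":0}]'

```text
time: 23.43
ee_pos: [0.5336, 0.1588, 0.1349]
eef_rot: [[1.0, 0.0, -0.002], [0.0, -1.0, -0.0], [-0.002, 0.0, -1.0]]
contact_force: [0.6, -0.9, -1.0]
opening: 0.382
```

>>> play_rows --deltas '[{"claw":2.8,"x":0.02,"y":0,"z":0.4,"wx":0,"wy":0,"wz":0},{"claw":2.8,"x":0,"y":0,"z":0.4,"wx":0,"wy":0,"wz":0},{"claw":2.8,"x":0,"y":0,"z":0.3,"wx":0,"wy":0,"wz":0},{"claw":2.8,"x":0,"y":0,"z":0,"wx":0,"wy":0,"wz":0},{"claw":2.8,"x":0,"y":0,"z":0,"wx":0,"wy":0,"wz":0},{"claw":2.8,"x":0,"y":0,"z":0,"wx":0,"wy":0,"wz":0}]'

```text
time: 23.93
ee_pos: [0.534, 0.1589, 0.1242]
eef_rot: [[1.0, 0.0, -0.001], [0.0, -1.0, 0.0], [-0.001, -0.0, -1.0]]
contact_force: [-1.0, -0.7, -1.0]
opening: 0.379
```

>>> play_rows --deltas '[{"claw":2.8,"x":0,"y":0,"z":0.15,"wx":0,"wy":0,"wz":0},{"claw":2.8,"x":0,"y":0,"z":0,"wx":0,"wy":0,"wz":0},{"claw":2.8,"x":0,"y":0,"z":0,"wx":0,"wy":0,"wz":0}]'

```text
time: 24.18
ee_pos: [0.5339, 0.1588, 0.1227]
eef_rot: [[1.0, 0.0, -0.001], [0.0, -1.0, 0.0], [-0.001, -0.0, -1.0]]
contact_force: [-1.2, 0.2, -1.0]
opening: 0.38
```

>>> play_rows --deltas '[{"claw":2.8,"x":0,"y":0,"z":0.1,"wx":0,"wy":0,"wz":0},{"claw":2.8,"x":0,"y":0,"z":0,"wx":0,"wy":0,"wz":0},{"claw":2.8,"x":0,"y":0,"z":0,"wx":0,"wy":0,"wz":0}]'

```text
time: 24.43
ee_pos: [0.5339, 0.1588, 0.1216]
eef_rot: [[1.0, 0.0, -0.001], [0.0, -1.0, -0.0], [-0.001, 0.0, -1.0]]
contact_force: [-0.2, -0.3, 0.1]
opening: 0.381
```

>>> play_rows --deltas '[{"claw":2.8,"x":0,"y":0,"z":0.05,"wx":0,"wy":0,"wz":0},{"claw":2.8,"x":0,"y":0,"z":0.05,"wx":0,"wy":0,"wz":0},{"claw":2.8,"x":0,"y":0,"z":0.05,"wx":0,"wy":0,"wz":0},{"claw":2.8,"x":0,"y":0,"z":0,"wx":0,"wy":0,"wz":0}]'

```text
time: 24.77
ee_pos: [0.5339, 0.1588, 0.1201]
eef_rot: [[1.0, 0.0, -0.001], [0.0, -1.0, -0.0], [-0.001, 0.0, -1.0]]
contact_force: [0.2, 0.0, -0.7]
opening: 0.382
```

>>> play_rows --deltas '[{"claw":2.8,"x":0,"y":0,"z":0.05,"wx":0,"wy":0,"wz":0},{"claw":2.8,"x":0,"y":0,"z":0.05,"wx":0,"wy":0,"wz":0}]'

```text
time: 24.93
ee_pos: [0.534, 0.1589, 0.1195]
eef_rot: [[1.0, 0.0, -0.001], [0.0, -1.0, 0.0], [-0.001, -0.0, -1.0]]
contact_force: [-2.8, 0.7, 4.5]
opening: 0.378
```

>>> play_rows --deltas '[{"claw":2.8,"x":0,"y":0,"z":0.03,"wx":0,"wy":0,"wz":0},{"claw":2.8,"x":0,"y":0,"z":0.03,"wx":0,"wy":0,"wz":0},{"claw":2.8,"x":0,"y":0,"z":0.03,"wx":0,"wy":0,"wz":0}]'

```text
time: 25.18
ee_pos: [0.534, 0.1589, 0.1184]
eef_rot: [[1.0, 0.0, -0.001], [0.0, -1.0, 0.0], [-0.001, -0.0, -1.0]]
contact_force: [-0.8, -0.5, 3.5]
opening: 0.386
```

>>> play_rows --deltas '[{"claw":2.8,"x":0,"y":0,"z":0.03,"wx":0,"wy":0,"wz":0},{"claw":2.8,"x":0,"y":0,"z":0.03,"wx":0,"wy":0,"wz":0},{"claw":2.8,"x":0,"y":0,"z":0.03,"wx":0,"wy":0,"wz":0}]'

```text
time: 25.43
ee_pos: [0.534, 0.1588, 0.1174]
eef_rot: [[1.0, 0.0, -0.001], [0.0, -1.0, 0.0], [-0.001, -0.0, -1.0]]
contact_force: [-2.1, -0.2, 3.9]
opening: 0.38
```

>>> play_rows --deltas '[{"claw":2.8,"x":0,"y":0,"z":0.03,"wx":0,"wy":0,"wz":0},{"claw":2.8,"x":0,"y":0,"z":0.03,"wx":0,"wy":0,"wz":0},{"claw":2.8,"x":0,"y":0,"z":0.03,"wx":0,"wy":0,"wz":0},{"claw":2.8,"x":0,"y":0,"z":0.03,"wx":0,"wy":0,"wz":0}]'

```text
time: 25.77
ee_pos: [0.534, 0.1589, 0.1162]
eef_rot: [[1.0, 0.0, -0.001], [0.0, -1.0, 0.0], [-0.001, -0.0, -1.0]]
contact_force: [-1.5, 0.2, 3.5]
opening: 0.383
```

>>> play_rows --deltas '[{"claw":2.8,"x":0,"y":0,"z":0.03,"wx":0,"wy":0,"wz":0},{"claw":2.8,"x":0,"y":0,"z":0.03,"wx":0,"wy":0,"wz":0},{"claw":2.8,"x":0,"y":0,"z":0.03,"wx":0,"wy":0,"wz":0}]'

```text
time: 26.02
ee_pos: [0.534, 0.1588, 0.1153]
eef_rot: [[1.0, 0.0, -0.001], [0.0, -1.0, 0.0], [-0.001, -0.0, -1.0]]
contact_force: [-0.9, -0.1, 4.3]
opening: 0.386
```

Now finer steps towards the stop.

>>> play_rows --deltas '[{"claw":2.8,"x":0,"y":0,"z":0.02,"wx":0,"wy":0,"wz":0},{"claw":2.8,"x":0,"y":0,"z":0.02,"wx":0,"wy":0,"wz":0},{"claw":2.8,"x":0,"y":0,"z":0,"wx":0,"wy":0,"wz":0}]'

```text
time: 26.27
ee_pos: [0.5339, 0.1588, 0.1149]
eef_rot: [[1.0, 0.0, -0.001], [0.0, -1.0, 0.0], [-0.001, -0.0, -1.0]]
contact_force: [-0.1, -0.3, 2.7]
opening: 0.382
```

>>> play_rows --deltas '[{"claw":2.8,"x":0,"y":0,"z":0.02,"wx":0,"wy":0,"wz":0},{"claw":2.8,"x":0,"y":0,"z":0.02,"wx":0,"wy":0,"wz":0},{"claw":2.8,"x":0,"y":0,"z":0,"wx":0,"wy":0,"wz":0}]'

```text
time: 26.52
ee_pos: [0.5339, 0.1589, 0.1145]
eef_rot: [[1.0, 0.0, -0.001], [0.0, -1.0, 0.0], [-0.001, -0.0, -1.0]]
contact_force: [-0.1, -0.3, 4.6]
opening: 0.381
```

>>> play_rows --deltas '[{"claw":2.8,"x":0,"y":0,"z":0.02,"wx":0,"wy":0,"wz":0},{"claw":2.8,"x":0,"y":0,"z":0,"wx":0,"wy":0,"wz":0}]'

```text
time: 26.68
ee_pos: [0.5339, 0.1588, 0.1143]
eef_rot: [[1.0, 0.0, -0.001], [0.0, -1.0, 0.0], [-0.001, -0.0, -1.0]]
contact_force: [-0.6, 0.1, 2.2]
opening: 0.381
```

>>> play_rows --deltas '[{"claw":2.8,"x":0,"y":0,"z":0.02,"wx":0,"wy":0,"wz":0},{"claw":2.8,"x":0,"y":0,"z":0.02,"wx":0,"wy":0,"wz":0},{"claw":2.8,"x":0,"y":0,"z":0,"wx":0,"wy":0,"wz":0}]'

```text
time: 26.93
ee_pos: [0.534, 0.1589, 0.1141]
eef_rot: [[1.0, 0.0, -0.001], [0.0, -1.0, 0.0], [-0.001, -0.0, -1.0]]
contact_force: [-1.4, -0.6, 5.4]
opening: 0.383
```

>>> play_rows --deltas '[{"claw":2.8,"x":0,"y":0,"z":0.02,"wx":0,"wy":0,"wz":0},{"claw":2.8,"x":0,"y":0,"z":0.02,"wx":0,"wy":0,"wz":0},{"claw":2.8,"x":0,"y":0,"z":0,"wx":0,"wy":0,"wz":0}]'

```text
time: 27.18
ee_pos: [0.534, 0.1589, 0.114]
eef_rot: [[1.0, 0.0, -0.001], [0.0, -1.0, 0.0], [-0.001, -0.0, -1.0]]
contact_force: [-3.3, -0.8, 10.0]
opening: 0.381
```

>>> play_rows --deltas '[{"claw":2.8,"x":0,"y":0,"z":0.02,"wx":0,"wy":0,"wz":0},{"claw":2.8,"x":0,"y":0,"z":0,"wx":0,"wy":0,"wz":0}]'

```text
time: 27.35
ee_pos: [0.534, 0.1589, 0.114]
eef_rot: [[1.0, 0.0, -0.001], [0.0, -1.0, 0.0], [-0.001, -0.0, -1.0]]
contact_force: [-3.8, -0.3, 11.8]
opening: 0.385
```

>>> play_rows --deltas '[{"claw":2.8,"x":0,"y":0,"z":0.02,"wx":0,"wy":0,"wz":0},{"claw":2.8,"x":0,"y":0,"z":0,"wx":0,"wy":0,"wz":0},{"claw":2.8,"x":0,"y":0,"z":0,"wx":0,"wy":0,"wz":0}]'

```text
time: 27.6
ee_pos: [0.5341, 0.1589, 0.114]
eef_rot: [[1.0, 0.0, -0.001], [0.0, -1.0, 0.0], [-0.001, -0.0, -1.0]]
contact_force: [-4.6, -1.2, 14.1]
opening: 0.38
```

>>> play_rows --deltas '[{"claw":2.8,"x":0,"y":0,"z":0.005,"wx":0,"wy":0,"wz":0},{"claw":2.8,"x":0,"y":0,"z":0,"wx":0,"wy":0,"wz":0},{"claw":2.8,"x":0,"y":0,"z":0,"wx":0,"wy":0,"wz":0},{"claw":2.8,"x":0,"y":0,"z":0,"wx":0,"wy":0,"wz":0},{"claw":2.8,"x":0,"y":0,"z":0,"wx":0,"wy":0,"wz":0},{"claw":2.8,"x":0,"y":0,"z":0,"wx":0,"wy":0,"wz":0}]'

```text
time: 28.1
ee_pos: [0.5341, 0.1589, 0.114]
eef_rot: [[1.0, 0.0, -0.001], [0.0, -1.0, 0.0], [-0.001, -0.0, -1.0]]
contact_force: [-5.2, -1.1, 13.8]
opening: 0.384
```

>>> play_rows --deltas '[{"claw":2.8,"x":0,"y":0,"z":0,"wx":0,"wy":0,"wz":0},{"claw":2.8,"x":0,"y":0,"z":0,"wx":0,"wy":0,"wz":0},{"claw":2.8,"x":0,"y":0,"z":0,"wx":0,"wy":0,"wz":0},{"claw":2.8,"x":0,"y":0,"z":0,"wx":0,"wy":0,"wz":0},{"claw":2.8,"x":0,"y":0,"z":0,"wx":0,"wy":0,"wz":0},{"claw":2.8,"x":0,"y":0,"z":0,"wx":0,"wy":0,"wz":0}]'

```text
time: 28.6
ee_pos: [0.5341, 0.1589, 0.114]
eef_rot: [[1.0, 0.0, -0.0], [0.0, -1.0, 0.0], [-0.0, -0.0, -1.0]]
contact_force: [-4.5, -0.7, 13.9]
opening: 0.384
```

>>> play_rows --deltas '[{"claw":2.8,"x":0,"y":0,"z":0,"wx":0,"wy":0,"wz":0},{"claw":2.8,"x":0,"y":0,"z":0,"wx":0,"wy":0,"wz":0},{"claw":2.8,"x":0,"y":0,"z":0,"wx":0,"wy":0,"wz":0},{"claw":2.8,"x":0,"y":0,"z":0,"wx":0,"wy":0,"wz":0},{"claw":2.8,"x":0,"y":0,"z":0,"wx":0,"wy":0,"wz":0},{"claw":2.8,"x":0,"y":0,"z":0,"wx":0,"wy":0,"wz":0}]'

```text
time: 29.1
ee_pos: [0.5341, 0.1589, 0.114]
eef_rot: [[1.0, 0.0, -0.001], [0.0, -1.0, 0.0], [-0.001, -0.0, -1.0]]
contact_force: [-5.1, -0.3, 13.8]
opening: 0.38
```

>>> play_rows --deltas '[{"claw":2.8,"x":0,"y":0,"z":-0.05,"wx":0,"wy":0,"wz":0},{"claw":2.8,"x":0,"y":0,"z":-0.05,"wx":0,"wy":0,"wz":0},{"claw":2.8,"x":0,"y":0,"z":0,"wx":0,"wy":0,"wz":0}]'

```text
time: 29.35
ee_pos: [0.5339, 0.1588, 0.1141]
eef_rot: [[1.0, 0.0, -0.001], [0.0, -1.0, 0.0], [-0.001, -0.0, -1.0]]
contact_force: [-0.7, -1.1, 5.3]
opening: 0.384
```

>>> play_rows --deltas '[{"claw":6.0,"x":0,"y":0,"z":0,"wx":0,"wy":0,"wz":0},{"claw":6.0,"x":0,"y":0,"z":0,"wx":0,"wy":0,"wz":0},{"claw":6.0,"x":0,"y":0,"z":0,"wx":0,"wy":0,"wz":0},{"claw":6.0,"x":0,"y":0,"z":0,"wx":0,"wy":0,"wz":0},{"claw":6.0,"x":0,"y":0,"z":-1,"wx":0,"wy":0,"wz":0},{"claw":6.0,"x":0,"y":0,"z":-2.5,"wx":0,"wy":0,"wz":0},{"claw":6.0,"x":0,"y":0,"z":-1.5,"wx":0,"wy":0,"wz":0},{"claw":6.0,"x":0,"y":0,"z":0,"wx":0,"wy":0,"wz":0},{"claw":6.0,"x":0,"y":0,"z":0,"wx":0,"wy":0,"wz":0}]'

```text
time: 30.1
ee_pos: [0.5342, 0.1589, 0.165]
eef_rot: [[1.0, 0.0, 0.001], [0.0, -1.0, 0.0], [0.001, -0.0, -1.0]]
contact_force: [-0.1, 0.6, -0.3]
opening: 0.699
```

```bash
python3 - <<'E'
from h import *
T=pose();im,d=arm.get_image("wrist");np.save("pics/w20T.npy",T)
o=arm.observe();print(T.round(4),o["contact_force"],o["time"])
cv2.imwrite("pics/w20z.png",cv2.resize(im[140:300,220:420],None,fx=4,fy=4,interpolation=cv2.INTER_CUBIC))
im,d=arm.get_image("side");cv2.imwrite("pics/s20.png",cv2.resize(im[190:290,240:360],None,fx=6,fy=6,interpolation=cv2.INTER_CUBIC))
E
```

```text
[[ 1.000e+00  3.000e-04  5.000e-04  5.342e-01]
 [ 3.000e-04 -1.000e+00  4.000e-04  1.589e-01]
 [ 5.000e-04 -4.000e-04 -1.000e+00  1.650e-01]
 [ 0.000e+00  0.000e+00  0.000e+00  1.000e+00]] [ 0.21073146  0.24039222 -0.92893896] 30.15
```

View pics/w20z.png

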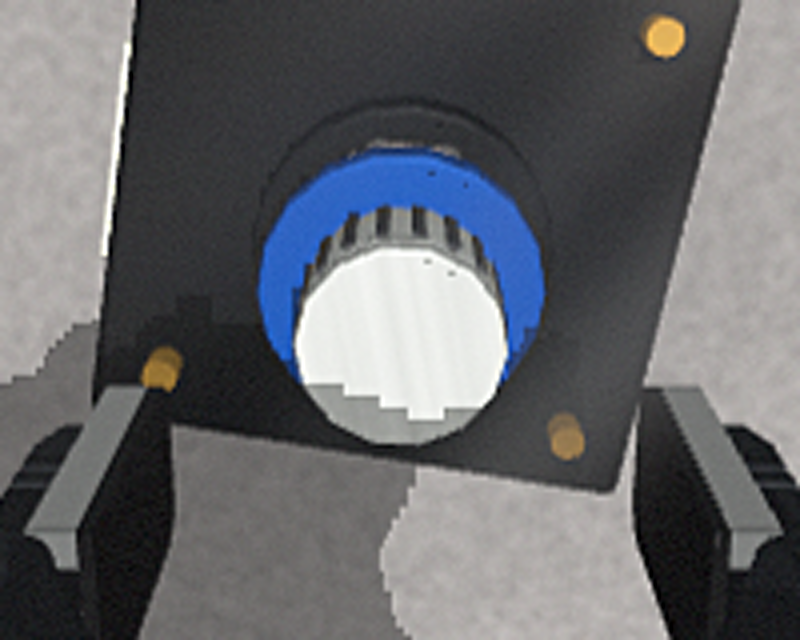

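View pics/s20.png

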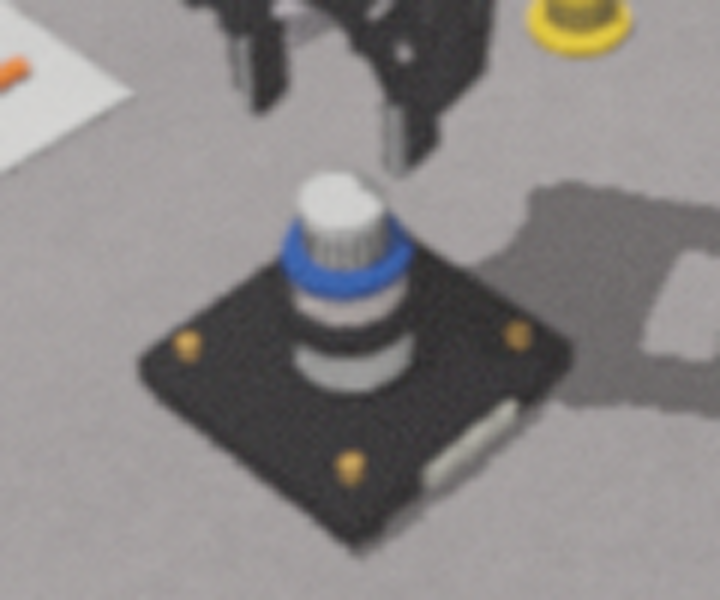

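>>> play_rows --deltas '[{"claw":0,"x":0,"y":0,"z":0,"wx":0,"wy":0,"wz":0},{"claw":0,"x":0,"y":0,"z":0,"wx":0,"wy":0,"wz":0},{"claw":0,"x":0,"y":0,"z":0,"wx":0,"wy":0,"wz":0},{"claw":0,"x":0,"y":0,"z":0,"wx":0,"wy":0,"wz":0},{"claw":0,"x":0,"y":0,"z":0,"wx":0,"wy":0,"wz":0},{"claw":0,"x":0,"y":0,"z":0,"wx":0,"wy":0,"wz":0},{"claw":0,"x":0,"y":0,"z":1.0,"wx":0,"wy":0,"wz":0},{"claw":0,"x":0,"y":0,"z":1.0,"wx":0,"wy":0,"wz":0},{"claw":0,"x":0,"y":0,"z":0.3,"wx":0,"wy":0,"wz":0},{"claw":0,"x":0,"y":0,"z":0,"wx":0,"wy":0,"wz":0},{"claw":0,"x":0,"y":0,"z":0,"wx":0,"wy":0,"wz":0}]' --grip_force 20

```text
time: 31.12
ee_pos: [0.5339, 0.1588, 0.1407]
eef_rot: [[1.0, 0.0, -0.002], [0.0, -1.0, -0.0], [-0.002, 0.0, -1.0]]
contact_force: [0.9, 0.6, -0.5]
opening: -0.002
```

>>> play_rows --deltas '[{"claw":0,"x":0,"y":0,"z":0.1,"wx":0,"wy":0,"wz":0},{"claw":0,"x":0,"y":0,"z":0,"wx":0,"wy":0,"wz":0},{"claw":0,"x":0,"y":0,"z":0.1,"wx":0,"wy":0,"wz":0},{"claw":0,"x":0,"y":0,"z":0,"wx":0,"wy":0,"wz":0},{"claw":0,"x":0,"y":0,"z":0,"wx":0,"wy":0,"wz":0}]'

```text
time: 31.53
ee_pos: [0.534, 0.1588, 0.1391]
eef_rot: [[1.0, 0.0, -0.001], [0.0, -1.0, 0.0], [-0.001, -0.0, -1.0]]
contact_force: [0.4, -0.5, 0.0]
opening: -0.002
```

>>> play_rows --deltas '[{"claw":0,"x":0,"y":0,"z":0.1,"wx":0,"wy":0,"wz":0},{"claw":0,"x":0,"y":0,"z":0,"wx":0,"wy":0,"wz":0},{"claw":0,"x":0,"y":0,"z":0,"wx":0,"wy":0,"wz":0}]'

```text
time: 31.78
ee_pos: [0.5339, 0.1588, 0.138]
eef_rot: [[1.0, 0.0, -0.001], [0.0, -1.0, 0.0], [-0.001, -0.0, -1.0]]
contact_force: [-0.2, -0.1, 0.7]
opening: -0.002
```

>>> play_rows --deltas '[{"claw":0,"x":0,"y":0,"z":0.05,"wx":0,"wy":0,"wz":0},{"claw":0,"x":0,"y":0,"z":0.05,"wx":0,"wy":0,"wz":0},{"claw":0,"x":0,"y":0,"z":0,"wx":0,"wy":0,"wz":0}]'

```text
time: 32.03
ee_pos: [0.5339, 0.1588, 0.1369]
eef_rot: [[1.0, 0.0, -0.001], [0.0, -1.0, -0.0], [-0.001, 0.0, -1.0]]
contact_force: [-0.6, 0.2, -0.8]
opening: 0.002
```

>>> play_rows --deltas '[{"claw":0,"x":0,"y":0,"z":0.05,"wx":0,"wy":0,"wz":0},{"claw":0,"x":0,"y":0,"z":0,"wx":0,"wy":0,"wz":0}]'

```text
time: 32.2
ee_pos: [0.5339, 0.1588, 0.1365]
eef_rot: [[1.0, 0.0, -0.001], [0.0, -1.0, -0.0], [-0.001, 0.0, -1.0]]
contact_force: [-0.4, 0.8, -0.4]
opening: 0.0
```

>>> play_rows --deltas '[{"claw":0,"x":0,"y":0,"z":0.05,"wx":0,"wy":0,"wz":0},{"claw":0,"x":0,"y":0,"z":0,"wx":0,"wy":0,"wz":0},{"claw":0,"x":0,"y":0,"z":0,"wx":0,"wy":0,"wz":0}]'

```text
time: 32.45
ee_pos: [0.534, 0.1588, 0.1361]
eef_rot: [[1.0, 0.0, -0.001], [0.0, -1.0, 0.0], [-0.001, -0.0, -1.0]]
contact_force: [-0.6, -0.4, -0.0]
opening: -0.002
```

>>> play_rows --deltas '[{"claw":0,"x":0,"y":0,"z":0.04,"wx":0,"wy":0,"wz":0},{"claw":0,"x":0,"y":0,"z":0,"wx":0,"wy":0,"wz":0},{"claw":0,"x":0,"y":0,"z":0,"wx":0,"wy":0,"wz":0}]'

```text
time: 32.7
ee_pos: [0.5341, 0.1589, 0.136]
eef_rot: [[1.0, 0.0, -0.001], [0.0, -1.0, 0.0], [-0.001, -0.0, -1.0]]
contact_force: [-2.3, -0.1, 5.5]
opening: 0.001
```

>>> play_rows --deltas '[{"claw":0,"x":0,"y":0,"z":0.03,"wx":0,"wy":0,"wz":0},{"claw":0,"x":0,"y":0,"z":0,"wx":0,"wy":0,"wz":0},{"claw":0,"x":0,"y":0,"z":0,"wx":0,"wy":0,"wz":0}]'

```text
time: 32.95
ee_pos: [0.5342, 0.1589, 0.136]
eef_rot: [[1.0, 0.0, -0.0], [0.0, -1.0, 0.0], [-0.0, -0.0, -1.0]]
contact_force: [-2.5, -0.7, 8.0]
opening: -0.0
```

>>> play_rows --deltas '[{"claw":0,"x":0,"y":0,"z":0.04,"wx":0,"wy":0,"wz":0},{"claw":0,"x":0,"y":0,"z":0,"wx":0,"wy":0,"wz":0},{"claw":0,"x":0,"y":0,"z":0,"wx":0,"wy":0,"wz":0}]'

```text
time: 33.2
ee_pos: [0.5343, 0.1589, 0.136]
eef_rot: [[1.0, 0.0, 0.0], [0.0, -1.0, 0.0], [0.0, -0.0, -1.0]]
contact_force: [-2.7, -0.8, 11.7]
opening: 0.001
```

>>> play_rows --deltas '[{"claw":0,"x":0,"y":0,"z":0.02,"wx":0,"wy":0,"wz":0},{"claw":0,"x":0,"y":0,"z":0,"wx":0,"wy":0,"wz":0},{"claw":0,"x":0,"y":0,"z":0,"wx":0,"wy":0,"wz":0}]'

```text
time: 33.45
ee_pos: [0.5344, 0.1589, 0.136]
eef_rot: [[1.0, 0.0, 0.001], [0.0, -1.0, 0.0], [0.001, -0.0, -1.0]]
contact_force: [-3.5, -0.8, 13.2]
opening: 0.0
```

>>> play_rows --deltas '[{"claw":0,"x":0,"y":0,"z":0.02,"wx":0,"wy":0,"wz":0},{"claw":0,"x":0,"y":0,"z":0,"wx":0,"wy":0,"wz":0},{"claw":0,"x":0,"y":0,"z":0,"wx":0,"wy":0,"wz":0},{"claw":0,"x":0,"y":0,"z":0,"wx":0,"wy":0,"wz":0}]'

```text
time: 33.78
ee_pos: [0.5344, 0.159, 0.1359]
eef_rot: [[1.0, 0.0, 0.001], [0.0, -1.0, 0.0], [0.001, -0.0, -1.0]]
contact_force: [-3.4, -1.0, 15.5]
opening: -0.001
```

>>> play_rows --deltas '[{"claw":0,"x":0,"y":0,"z":0,"wx":0,"wy":0,"wz":0},{"claw":0,"x":0,"y":0,"z":0,"wx":0,"wy":0,"wz":0},{"claw":0,"x":0,"y":0,"z":0,"wx":0,"wy":0,"wz":0},{"claw":0,"x":0,"y":0,"z":0,"wx":0,"wy":0,"wz":0},{"claw":0,"x":0,"y":0,"z":0,"wx":0,"wy":0,"wz":0},{"claw":0,"x":0,"y":0,"z":0,"wx":0,"wy":0,"wz":0},{"claw":0,"x":0,"y":0,"z":0,"wx":0,"wy":0,"wz":0},{"claw":0,"x":0,"y":0,"z":0,"wx":0,"wy":0,"wz":0}]'

```text
time: 34.45
ee_pos: [0.5344, 0.1589, 0.1359]
eef_rot: [[1.0, 0.0, 0.001], [0.0, -1.0, 0.0], [0.001, -0.0, -1.0]]
contact_force: [-3.3, -0.7, 14.3]
opening: 0.001
```

>>> play_rows --deltas '[{"claw":0,"x":0,"y":0,"z":0,"wx":0,"wy":0,"wz":0},{"claw":0,"x":0,"y":0,"z":0,"wx":0,"wy":0,"wz":0},{"claw":0,"x":0,"y":0,"z":0,"wx":0,"wy":0,"wz":0},{"claw":0,"x":0,"y":0,"z":0,"wx":0,"wy":0,"wz":0},{"claw":0,"x":0,"y":0,"z":0,"wx":0,"wy":0,"wz":0},{"claw":0,"x":0,"y":0,"z":0,"wx":0,"wy":0,"wz":0}]'

```text
time: 34.95
ee_pos: [0.5345, 0.159, 0.136]
eef_rot: [[1.0, 0.0, 0.001], [0.0, -1.0, 0.0], [0.001, -0.0, -1.0]]
contact_force: [-4.4, -0.7, 14.4]
opening: -0.004
```

>>> play_rows --deltas '[{"claw":0,"x":0,"y":0,"z":-0.1,"wx":0,"wy":0,"wz":0},{"claw":0,"x":0,"y":0,"z":-0.2,"wx":0,"wy":0,"wz":0},{"claw":0,"x":0,"y":0,"z":-1,"wx":0,"wy":0,"wz":0},{"claw":0,"x":0,"y":0,"z":-3,"wx":0,"wy":0,"wz":0},{"claw":0,"x":0,"y":1,"z":-4,"wx":0,"wy":0,"wz":0},{"claw":0,"x":-1,"y":3,"z":-1.5,"wx":0,"wy":0,"wz":0},{"claw":0,"x":-2,"y":3.5,"z":0,"wx":0,"wy":0,"wz":0},{"claw":0,"x":-2,"y":3.5,"z":0,"wx":0,"wy":0,"wz":0},{"claw":0,"x":-1,"y":2,"z":0,"wx":0,"wy":0,"wz":0},{"claw":0,"x":0,"y":0,"z":0,"wx":0,"wy":0,"wz":0},{"claw":0,"x":0,"y":0,"z":0,"wx":0,"wy":0,"wz":0}]'

```text
time: 35.87
ee_pos: [0.474, 0.0281, 0.2334]
eef_rot: [[1.0, -0.002, -0.0], [-0.002, -1.0, 0.0], [-0.0, -0.0, -1.0]]
contact_force: [-0.2, 0.4, 1.2]
opening: -0.001
```

```bash
python3 - <<'E'
from h import *
o=arm.observe();print(o["time"],o["ee_pos"],o["contact_force"])
im,d=arm.get_image("side");cv2.imwrite("pics/s21.png",cv2.resize(im[140:340,240:440],None,fx=3,fy=3,interpolation=cv2.INTER_CUBIC))
im,d=arm.get_image("top");cv2.imwrite("pics/t21.png",im)
E
```

```text
35.8667 [0.47400328 0.02813034 0.23342997] [-0.23014337  0.40592286  1.22408531]
```

View pics/s21.png

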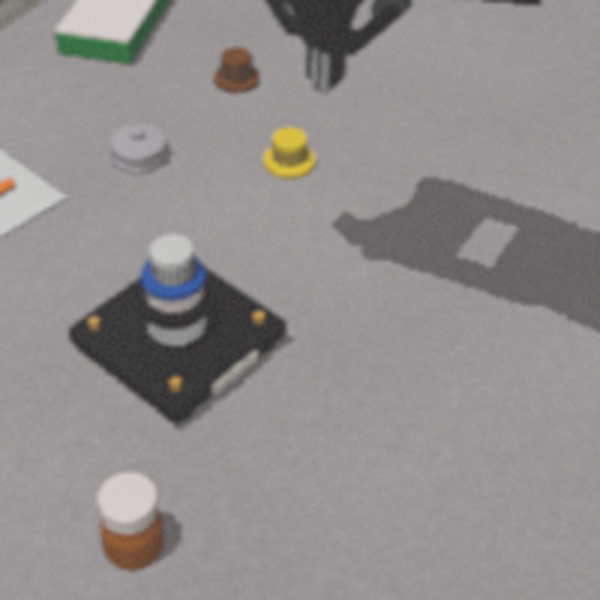

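View pics/t21.png

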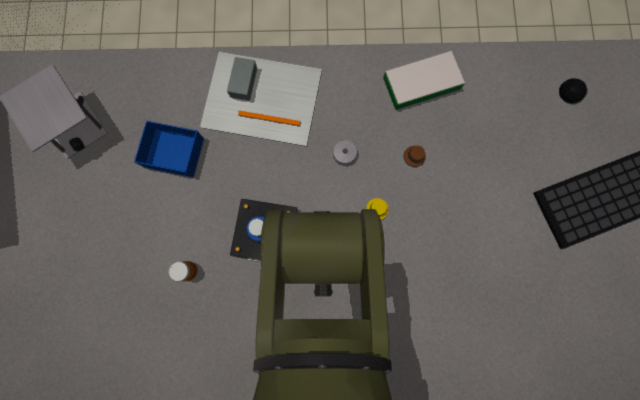

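The stack is standing: support at the bottom, then spacer, then cap. The side view shows it at about (172,280). The weight and jar haven't moved (top view (345,152) and (183,271)), and the arm is clear of everything.

```bash
python3 -c "
from station import arm
print(arm.close_job())"
```

```text
the job is handed in; nothing more can be done
None
```

The spindle is loaded and handed in at about 36 s of the 72 s allowed. The black support, white spacer and blue-flanged cap are on the post in that order. I lowered each one until it made light contact, about 3–5 N at the wrist.

**Pressing:** I first pressed the stack down while still gripping the cap, until it stopped at a tool height of 114.0 mm. I held it there at about 14 N for 1.5 s. I then let go and pressed again on top of the cap with closed fingers, at 14–15.5 N for about 1.3 s. The highest force I read was 15.5 N, though the force was only reported at the end of each move.

**Last checks:**
- **Seat height:** on the second press the fingertips met the cap top at 111 mm and it moved no further. That is the height expected with the seat fully home.
- **Final pictures:** the stack stands level and the arm touches nothing. The weight, the jar and the brown and yellow look-alikes are where they were.

**What disagreed or stayed unclear:**
- **Side force:** there was a sideways force of 3–5 N during both presses. Friction of the cap on the post may therefore have carried about 1 N of the press.
- **Measured heights:** the coarse two-camera heights of the parts came out 3–7 mm below the stated ones. Two closer wrist views brought the cap and spacer tops within about 1–2 mm. The support's height was measured only coarsely, so I used its stated 12 mm.

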